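# Reload the converter modules into the test rack in reverse order

## Robot

A 6-joint arm with a two-finger parallel gripper is mounted at the origin on the work surface. World frame = base frame: x ahead of the robot, y to its left, z up, the work surface at z = 0. Lengths are in m, angles in degrees, forces in N, time in s.
With the tool pointing down it reaches from about 0.3 to 0.75 m from the base axis. Payload 8.5 kg.
Tool frame: the origin (TCP) lies at the very end of the fingers, on their centre line; the grasp point (between the pads) lies grasp_offset behind it (grasp_offset is the distance from the TCP to the grasp point, in m); x points along the fingers, z is the direction in which the jaws open and shut, and the axes are right-handed (so a half turn about x gives the same grasp; the last joint's range is limited). The gripper opens to 85 mm and grips with 20 to 120 N. Pads are 22 mm wide; open, the fingers measure 114 mm over their backs; the gripper's body (76 mm by 85 mm) begins 54 mm behind the grasp point. The pads swing forward as they close: fully open they stand 13 mm farther back than shut.
Start: joints at [-77.366, 21.807, 74.336, -0, 83.858, -12.336], TCP at [0.232, -0.499, 0.231] pointing down, gripper open.
Joint ranges: [-178.18, 178.18], [-50.72, 133.34], [12.68, 142.11], [-81.47, 261.47], [9.98, 163.14], [-165.26, 165.26]. Speed limits (degrees/s): [136.94, 136.94, 180, 180, 180, 180].

## Interface

Orientations are given as a 3x3 rotation matrix whose columns are the frame's x, y, z axes.
In Python, from rig import observe, get_image, close_job, recognise, grasp_offset gives the robot as it stands.
- The arm moves only by the tool drive_tool, never from a script. Its argument "targets" is a list that holds one entry, the list of rows, each a list of 7 numbers: the shift along the tool's x, y, z in units of 50 mm (1.0 is 50 mm), then the turn, a rotation vector about the tool's x, y, z in rad, then the opening, from -1 (shut) to 1 (fully open), so that 0 is half open. A call has 1 to 5 rows; each row shifts and turns the commanded pose from where the row before left it, along the tool's axes as they then stand; what a row does not reach is not made up. A row lasts 1/10 s, in which the tool goes at most 50 mm and 8.59 degrees, less where a joint would pass 70% of its speed; a pose out of reach is approached as far as the arm can. A call is refused whole if a number of a shift passes 1 or a number of a turn 0.15, either way. A call with a gripper value outside its range is refused whole. The fingers move at their own pace and stop on an object; "force" is the grip in N (left out, the last holds). Time passes only in rows, so rows that do not move let the fingers close. It gives the time, the measured TCP pose, the force and the opening at its end, in the units of the state.
- observe(): the state, without advancing time (a new reading comes with each control period).
- get_image(name): name is "scene" or "top" or "wrist"; returns a dict with "image" (480x640x3 uint8, red, green, blue), "fx", "fy", "cx", "cy" (pixels), "rvec" (rotation vector, rad) and "tvec" (3), from world to camera coordinates, as OpenCV has them. Camera axes: x right, y down, z forward; pixel columns grow to the right and rows downward; lengths in m; the calibration is good to about 2 mm. The wrist camera is an equidistant fisheye: a pixel r from the principal point sees the ray r / f radians off the axis. A picture is of the moment at which its call begins. There is no depth.
- close_job(): hands the job in, once; it reports no verdict.
Trained networks look in a picture, given as the dict that the camera call returned (one of the last four; its "shot" number tells which), for a name from the list of things; names that differ only in an ending like _2 or _b are one class to them, and where a whole thing is asked for, a point or a joint stands for the part that bears it (a point fixed in the world has none). Each returns a list of dicts, best first, with "p" (0 to 1); they miss things now and then, are a little off and sometimes report something else, mostly with a low value. They report only what shows in the picture. A call takes as long as a camera call. They do not tell look-alikes from the thing itself.
- recognise(label, picture): "at" ([column, row] as shares, 0 to 1, of the picture: columns of its width, rows of its height, amid what is visible of it).
The state is a dict: "time_s": time; "q": joint angles; "qvel": joint speeds; "joint_efforts": joint torques, N m; "position": TCP position; "tool_rot": TCP orientation; "ft_force": force on the tool from outside, world axes, zero at the start; "wrist_torque": the same for the moment, N m; "grip_width": finger opening in m.
Only numpy, scipy, OpenCV 4.12 (cv2) and the standard library are available. Lean on these libraries where they do the work, as an engineer would, in place of code of your own. Each camera call takes 0.05 s, during which the arm holds its last target.

## Task

Move the four converter modules from the black intake rack to the grey test rack in reverse order as seen from the robot: the module that stands leftmost in the intake rack goes into the rightmost bay of the test rack, the second from the left into the second bay from the right, and so on. Set each one down upright on the floor of its own bay without dropping or tipping it; the coloured tags on the intake rack's lip show which bay each module came from.

Things in the scene. Friction and masses are not known exactly. Their poses are not given: they have to be found in the camera images.
- intake_rack: Black rack, left or right of the other, holding the modules at the start. Fixed. 4 bays in a row along its y, centres at x = 0, y = 81, 27, -27, -81 mm, inside 60 (x) by 50 (y), floor 4 and wall tops 16 high, walls 4 thick; on its -x (robot) side a lip 24 wide, 14 high, centred at x = -46. Origin: centre of the bay block, on the table; +y is left seen from the robot, within 15 degrees.
- test_rack: Grey rack, aluminium lip, a green lamp per bay, empty at the start. Fixed. 4 bays in a row along its y, centres at x = 0, y = 81, 27, -27, -81 mm, inside 60 (x) by 50 (y), floor 4 and wall tops 16 high, walls 4 thick; on its -x (robot) side a lip 24 wide, 14 high, centred at x = -46. Origin: centre of the bay block, on the table; +y is left seen from the robot, within 15 degrees.
- module_red: Loose red converter module: upright box 40 (its x) by 28 (its y) by 60 mm high, 0.13 to 0.25 kg, aluminium ribs on the y sides, small black terminal strip on top. Origin: centre of its underside; z up. Starts standing on the floor of the bay behind its tag, its x roughly along the rack's x; can be gripped across x from above.
- module_yellow: Loose yellow converter module: upright box 40 (its x) by 28 (its y) by 60 mm high, 0.13 to 0.25 kg, aluminium ribs on the y sides, small black terminal strip on top. Origin: centre of its underside; z up. Starts standing on the floor of the bay behind its tag, its x roughly along the rack's x; can be gripped across x from above.
- module_white: Loose white converter module: upright box 40 (its x) by 28 (its y) by 60 mm high, 0.13 to 0.25 kg, aluminium ribs on the y sides, small black terminal strip on top. Origin: centre of its underside; z up. Starts standing on the floor of the bay behind its tag, its x roughly along the rack's x; can be gripped across x from above.
- module_green: Loose green converter module: upright box 40 (its x) by 28 (its y) by 60 mm high, 0.13 to 0.25 kg, aluminium ribs on the y sides, small black terminal strip on top. Origin: centre of its underside; z up. Starts standing on the floor of the bay behind its tag, its x roughly along the rack's x; can be gripped across x from above.
- tag_red: Small red plate, 16 (x) by 40 (y) by 3 mm, fixed flat on the intake rack's lip in front of one bay, marking where the red module comes from; it stays there. Origin: centre of its underside, 14 mm above the table, 46 mm in the rack's -x from the bay's centre.
- tag_yellow: Small yellow plate, 16 (x) by 40 (y) by 3 mm, fixed flat on the intake rack's lip in front of one bay, marking where the yellow module comes from; it stays there. Origin: centre of its underside, 14 mm above the table, 46 mm in the rack's -x from the bay's centre.
- tag_white: Small white plate, 16 (x) by 40 (y) by 3 mm, fixed flat on the intake rack's lip in front of one bay, marking where the white module comes from; it stays there. Origin: centre of its underside, 14 mm above the table, 46 mm in the rack's -x from the bay's centre.
- tag_green: Small green plate, 16 (x) by 40 (y) by 3 mm, fixed flat on the intake rack's lip in front of one bay, marking where the green module comes from; it stays there. Origin: centre of its underside, 14 mm above the table, 46 mm in the rack's -x from the bay's centre.
Not all that is in view belongs to the job. Several things have the shape of the test_rack; the one meant has the colours described above.

How it is judged:
By the outcome, as a careful person would: the job done as asked, in the order asked, and still so for the second after the job is handed in, with the robot touching nothing.
It also fails if it takes over 96 s, if anything falls off the work surface, if the arm or the gripper's body presses on something with over 40 N, if the wrist force passes 120 N, or if a joint passes its speed limit or range.

## Working session

There is one attempt and no reset: what is moved stays moved. The work goes in short steps, Python scripts to look and compute and a tool call to move; the robot and the scene stay as the last step left them, time stands still between calls to the robot, and variables do not carry over. Pictures are saved under pics/ and viewed, and the job is handed in when it is done.

Besides the shell and the picture viewer there is one more tool, called after ">>>" as name(argument=value, ...), one argument or row to a line, values as JSON. drive_tool: Moves the arm, as the interface text tells. Its arguments: {"type":"object","properties":{"targets":{"type":"array"},"force":{"type":"number"}},"required":["targets"]}

```bash
ls; mkdir -p pics; python3 - <<'E'
from rig import observe,get_image,grasp_offset
import cv2
s=observe();print(s,grasp_offset)
for n in("scene","top","wrist"):
    p=get_image(n);cv2.imwrite(f"pics/{n}0.png",p["image"][:,:,::-1]);print({k:v for k,v in p.items() if k!="image"})
E
```

```text
pics
{'time_s': 0.0, 'q': array([-7.73669303e+01,  2.18409997e+01,  7.43858682e+01, -9.90621554e-04,
        8.38581618e+01, -1.23340029e+01]), 'qvel': array([ 0.05479887,  0.02997495, -0.02817113,  0.04347586,  0.0066211 ,
       -0.02249361]), 'joint_efforts': array([ 7.79852735e-05, -4.48457623e+01, -2.31278515e+01, -2.27912269e-04,
        4.78702364e-03, -1.29266940e-05]), 'position': array([ 0.23209531, -0.49829741,  0.23070513]), 'tool_rot': array([[-3.41344931e-04,  9.06549778e-01,  4.22098785e-01],
       [ 1.44435976e-03,  4.22098816e-01, -9.06548677e-01],
       [-9.99998899e-01,  3.00216706e-04, -1.45346531e-03]]), 'ft_force': array([ 0.70740225,  0.08813775, -0.31317417]), 'wrist_torque': array([-0.01197802,  0.03461245, -0.01873597]), 'grip_width': 0.08555821996607936} 0.0187
{'fx': 600.0006280569642, 'fy': 600.0006280569642, 'cx': 315.56906743156617, 'cy': 248.608263009836, 'rvec': array([ 1.61579242,  1.56930853, -0.88814865]), 'tvec': array([-0.06846719, -0.21051741,  1.60412412]), 'shot': 1}
{'fx': 535.9279791310094, 'fy': 535.9279791310094, 'cx': 322.12328642692523, 'cy': 242.4006682971442, 'rvec': array([ 2.17721007, -2.17923098,  0.08786193]), 'tvec': array([0.03309557, 0.47739523, 1.01994323]), 'shot': 2}
{'fx': 371.64829954431775, 'fy': 371.64829954431775, 'cx': 315.64122384186277, 'cy': 245.23016567251707, 'rvec': array([-2.40930444,  1.53620175,  0.25298323]), 'tvec': array([-0.54958811, -0.04072424,  0.38116217]), 'shot': 3}
```

View pics/scene0.png

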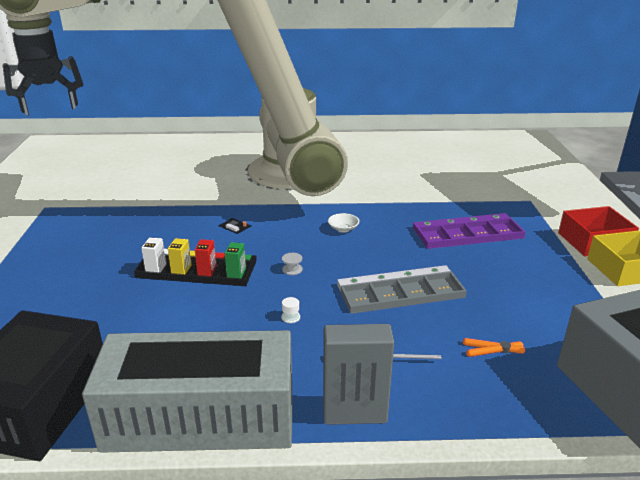

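View pics/top0.png

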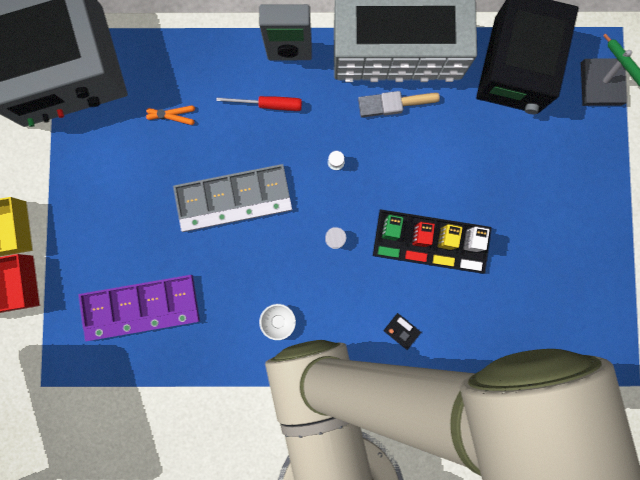

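View pics/wrist0.png

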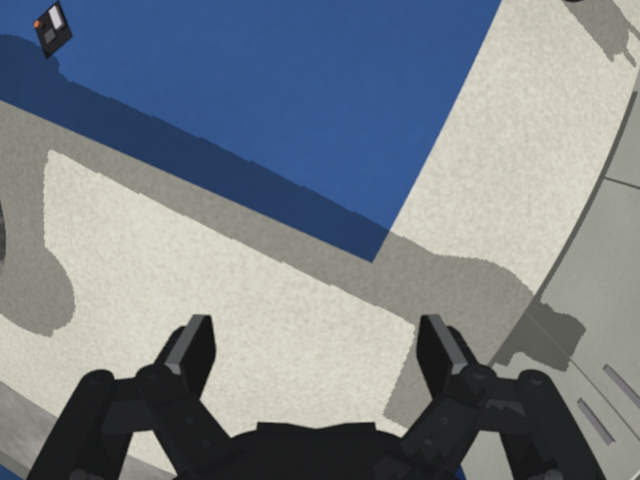

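The two racks that share the test rack's shape in the top picture are the grey one at about (232,197), with an aluminium lip and green lamps, and the purple one at about (140,308). The grey one fits the description. The intake rack is at about (432,242), and its tags from the left are green, red, yellow, white. I'll confirm this in enlarged crops.

```bash
python3 - <<'E'
import cv2
im=cv2.imread("pics/top0.png")
for n,(x,y,w,h) in dict(t=(165,155,140,84),i=(365,200,140,84)).items():
    cv2.imwrite(f"pics/crop_{n}.png",cv2.resize(im[y:y+h,x:x+w],None,fx=5.7,fy=5.7,interpolation=cv2.INTER_CUBIC))
E
```

```text
(no output)
```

View pics/crop_t.png

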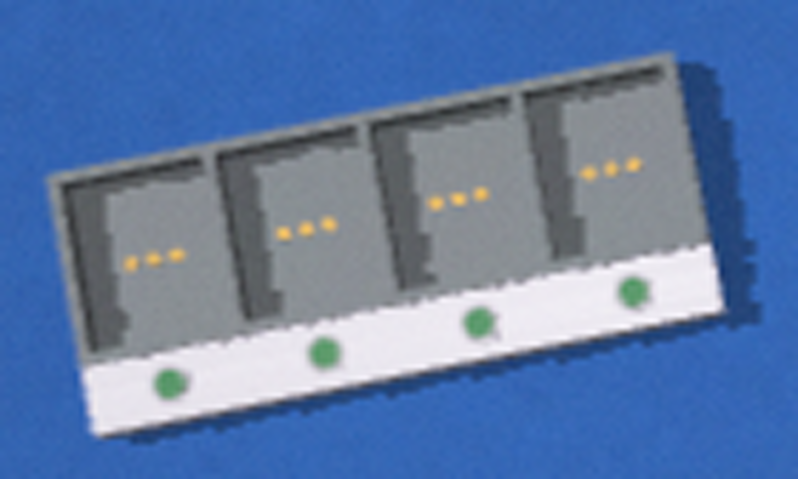

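View pics/crop_i.png

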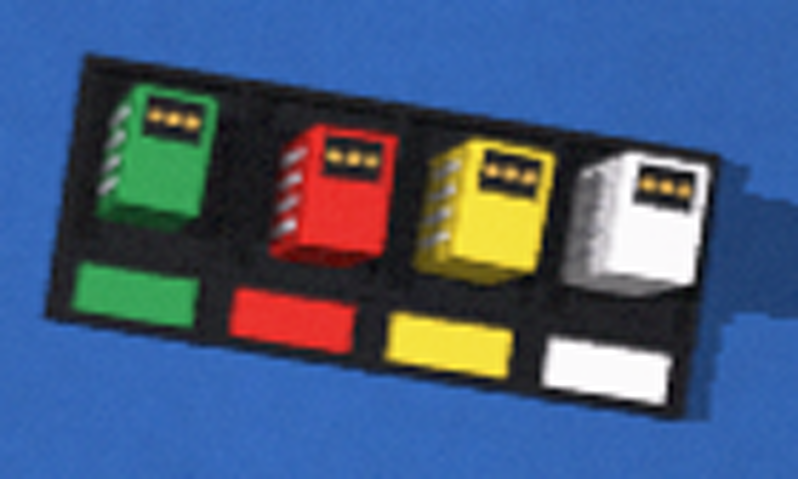

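```bash
cat > h.py <<'E'
import numpy as np,cv2
from rig import observe,get_image,recognise
def cam(p):
    K=np.array([[p["fx"],0,p["cx"]],[0,p["fy"],p["cy"]],[0,0,1]]);R=cv2.Rodrigues(np.array(p["rvec"]))[0];return K,R,np.array(p["tvec"])
def back(p,uv,z):
    K,R,t=cam(p);d=R.T@np.linalg.solve(K,[uv[0],uv[1],1]);c=-R.T@t
    return c+d*(z-c[2])/d[2]
def proj(p,X):
    K,R,t=cam(p);return cv2.projectPoints(np.array(X,float).reshape(-1,3),np.array(p["rvec"]),t,K,None)[0].reshape(-1,2)
E
python3 - <<'E'
from h import *
for n in("top","scene"):
    p=get_image(n)
    for l,z in [("tag_"+c,.017) for c in("green","red","yellow","white")]+[("module_"+c,.064 if n=="top" else .034) for c in("green","red","yellow","white")]+[("test_rack",.01),("intake_rack",.01)]:
        for r in recognise(l,p)[:3]:
            uv=np.array(r["at"])*[640,480]
            print(n,l,round(r["p"],2),uv.round(1),back(p,uv,z).round(4))
E
```

```text
top tag_green 0.51 [387.9 250. ] [ 0.4627 -0.0951  0.017 ]
top tag_red 0.48 [415.7 255.3] [ 0.4523 -0.1489  0.017 ]
top tag_red 0.47 [449.5 236.8] [ 0.4884 -0.2152  0.017 ]
top tag_yellow 0.44 [443.1 258.2] [ 0.4467 -0.2019  0.017 ]
top tag_white 0.74 [471.6 262.2] [ 0.4388 -0.2571  0.017 ]
top module_red 0.91 [419.8 233.7] [ 0.4898 -0.149   0.064 ]
top module_yellow 0.72 [452.  235.5] [ 0.4864 -0.2089  0.064 ]
top module_white 0.87 [477.3 237.8] [ 0.4821 -0.2557  0.064 ]
top test_rack 0.84 [234.1 199.1] [0.5641 0.2062 0.01  ]
top test_rack 0.57 [140.4 309.5] [0.348  0.3852 0.01  ]
top intake_rack 0.87 [428.2 244.8] [ 0.4733 -0.1749  0.01  ]
scene tag_yellow 0.25 [199.9 254.6] [ 0.4544 -0.1763  0.017 ]
scene module_green 0.83 [234.7 260.6] [ 0.5062 -0.1011  0.034 ]
scene module_red 0.64 [202.  255.5] [ 0.4857 -0.1663  0.034 ]
scene module_yellow 0.89 [177.5 255.8] [ 0.4853 -0.2138  0.034 ]
scene module_white 0.75 [156.5 253.7] [ 0.4762 -0.2561  0.034 ]
scene test_rack 0.89 [466.  231.4] [0.3645 0.3831 0.01  ]
scene test_rack 0.67 [400.6 289.7] [0.5784 0.2091 0.01  ]
scene test_rack 0.66 [221.1 257.3] [ 0.4546 -0.1344  0.01  ]
scene intake_rack 0.62 [199.9 276.4] [ 0.5228 -0.1677  0.01  ]
```

The crops confirm both racks. I'll fit rack and module poses from the corners I read off the crops.

```bash
python3 - <<'E'
from h import *
from scipy.optimize import least_squares
p=get_image("top");sc=get_image("scene")
def fit(model,uv,g):
    M=np.array(model,float)/1000
    def T(v):
        c,s=np.cos(v[2]),np.sin(v[2]);return np.c_[M[:,0]*c-M[:,1]*s+v[0],M[:,0]*s+M[:,1]*c+v[1],M[:,2]]
    f=lambda v:(proj(p,T(v))-uv).ravel()
    r=least_squares(f,g,x_scale=[.01,.01,.1]);return r.x,f(r.x).reshape(-1,2)
def px(c,o): return (np.array(c,float)+.5)/5.7-.5+np.array(o)
ot=(165,155);oi=(365,200)
rack=[(34,110,16),(34,-110,16),(-58,110,14),(-58,-110,14)]
for n,c,o,g in(("test",[(50,178),(672,55),(95,436),(724,312)],ot,[.57,.2,.2]),("intake",[(85,56),(718,157),(45,318),(683,418)],oi,[.48,-.17,-.2])):
    v,r=fit(rack,px(c,o),g);print(n,v.round(4),np.degrees(v[2]).round(2),"res",r.round(2).tolist())
    c_,s_=np.cos(v[2]),np.sin(v[2])
    for y in(.081,.027,-.027,-.081): print("  bay",(v[:2]+np.array([-s_*y,c_*y])).round(4))
tags=[]
box=[(20,14,64),(20,-14,64),(-20,-14,64),(-20,14,64)]
for n,c,g in(("green",[(133,82),(217,92),(203,218),(120,208)],[.5,-.09,-.15]),("red",[(310,124),(396,133),(385,255),(297,243)],[.49,-.15,-.15]),
 ("yellow",[(465,139),(555,150),(543,272),(450,262)],[.49,-.2,-.15]),("white",[(620,152),(712,160),(695,285),(606,277)],[.48,-.25,-.15])):
    v,r=fit(box,px(c,oi),g);print(n,v.round(4),np.degrees(v[2]).round(1),"res",abs(r).max().round(2))
    print("   scene px of top centre",proj(sc,[v[0],v[1],.064]).round(1))
E
python3 - <<'E'
import cv2
im=cv2.imread("pics/scene0.png")
cv2.imwrite("pics/crop_s.png",cv2.resize(im[225:300,125:265],None,fx=5.7,fy=5.7,interpolation=cv2.INTER_CUBIC))
E
```

```text
test [0.5782 0.2114 0.1958] 11.22 res [[-0.47, -0.24], [0.29, -0.24], [0.05, 0.27], [0.13, 0.19]]
  bay [0.5624 0.2908]
  bay [0.5729 0.2379]
  bay [0.5834 0.1849]
  bay [0.5939 0.1319]
intake [ 0.4919 -0.1827 -0.1583] -9.07 res [[-0.14, -0.23], [0.38, -0.45], [-0.23, 0.23], [-0.02, 0.43]]
  bay [ 0.5047 -0.1027]
  bay [ 0.4962 -0.156 ]
  bay [ 0.4877 -0.2093]
  bay [ 0.4792 -0.2626]
green [ 0.5045 -0.1015 -0.1186] -6.8 res 0.45
   scene px of top centre [[233.4 246.7]]
red [ 0.4917 -0.1596 -0.1177] -6.7 res 0.24
   scene px of top centre [[203.5 243.7]]
yellow [ 0.4861 -0.2104 -0.1255] -7.2 res 0.71
   scene px of top centre [[177.3 242.7]]
white [ 0.4818 -0.2608 -0.1285] -7.4 res 0.83
   scene px of top centre [[151.3 242. ]]
```

View pics/crop_s.png

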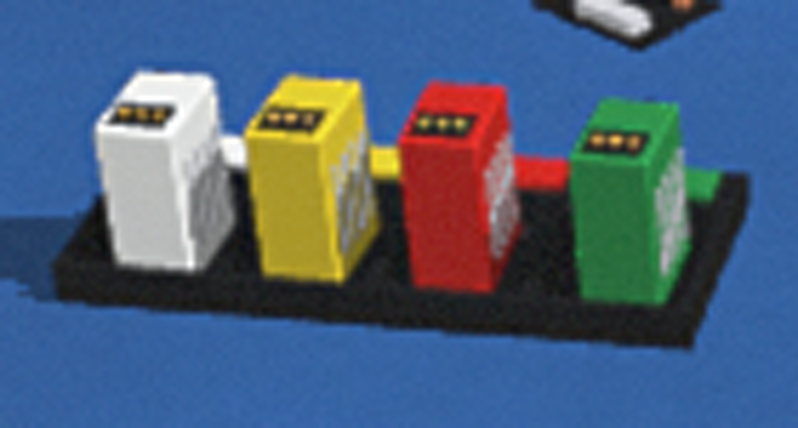

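```bash
cat > plan.py <<'E'
import sys
from h import *
from scipy.spatial.transform import Rotation as Ro
# plan.py x y z yaw vmax(units/row)  -> rows from the measured pose
x,y,z,yaw,v=map(float,sys.argv[1:6])
s=observe();P=s["position"];R=s["tool_rot"]
a=np.radians(yaw);zt=np.array([np.cos(a),np.sin(a),0]);xt=np.array([0,0,-1.])
Rt=np.c_[xt,np.cross(zt,xt),zt];T=np.array([x,y,z])
rv=Ro.from_matrix(R.T@Rt).as_rotvec()
D=np.linalg.norm(T-P)/.05
n=max(int(np.ceil(D/v))+1,int(np.ceil(np.abs(rv).max()/.14)),1)
w=np.ones(n)
if n>=4: w[[0,-1]]=.5
f=np.cumsum(w)/w.sum();p=P.copy();Rc=R.copy()
print("t",round(s["time_s"],2),"P",P.round(4),"yaw",np.degrees(np.arctan2(R[1,2],R[0,2])).round(1),"w",s["grip_width"].round(4),"F",s["ft_force"].round(1),"q",s["q"].round(0))
for i in range(n):
    sh=Rc.T@(P+(T-P)*f[i]-p)/.05;r=rv*(f[i]-(f[i-1] if i else 0))
    sh=sh.round(2);r=r.round(3);print(sh.tolist()+r.tolist())
    p=p+Rc@sh*.05;Rc=Rc@Ro.from_rotvec(r).as_matrix()
print("end",p.round(4))
E
python3 plan.py .5045 -.1005 .13 -7 .8
```

```text
Traceback (most recent call last):
  File "plan.py", line 15, in <module>
    print("t",round(s["time_s"],2),"P",P.round(4),"yaw",np.degrees(np.arctan2(R[1,2],R[0,2])).round(1),"w",s["grip_width"].round(4),"F",s["ft_force"].round(1),"q",s["q"].round(0))
                                                                                                           ^^^^^^^^^^^^^^^^^^^^^
AttributeError: 'float' object has no attribute 'round'
```

```bash
sed -i 's/s\["grip_width"\].round(4)/round(s["grip_width"],4)/' plan.py
python3 plan.py .5045 -.1005 .13 -7 .8
```

```text
t 1.35 P [ 0.2322 -0.4986  0.2313] yaw -65.0 w 0.0855 F [-0.7 -0.2 -0.4] q [-77.  22.  74.  -0.  84. -12.]
[0.08, 0.32, -0.19, -0.039, 0.0, 0.0]
[0.15, 0.65, -0.35, -0.078, 0.0, 0.0]
[0.16, 0.68, -0.3, -0.078, 0.0, 0.0]
[0.16, 0.7, -0.25, -0.078, 0.0, 0.0]
[0.15, 0.72, -0.19, -0.078, 0.0, 0.0]
[0.16, 0.73, -0.14, -0.078, 0.0, 0.0]
[0.15, 0.73, -0.08, -0.078, 0.0, 0.0]
[0.16, 0.75, -0.02, -0.078, 0.0, 0.0]
[0.16, 0.74, 0.04, -0.078, 0.0, 0.0]
[0.15, 0.73, 0.09, -0.078, 0.0, 0.0]
[0.16, 0.73, 0.15, -0.078, 0.0, 0.0]
[0.15, 0.71, 0.21, -0.078, 0.0, 0.0]
[0.16, 0.69, 0.27, -0.078, 0.0, 0.0]
[0.08, 0.34, 0.15, -0.039, 0.0, 0.0]
end [ 0.5043 -0.1005  0.1298]
```

>>> drive_tool(
  targets=[
    [[0.08, 0.32, -0.19, -0.039, 0, 0, 1], [0.15, 0.65, -0.35, -0.078, 0, 0, 1], [0.16, 0.68, -0.3, -0.078, 0, 0, 1], [0.16, 0.7, -0.25, -0.078, 0, 0, 1], [0.15, 0.72, -0.19, -0.078, 0, 0, 1]],
  ],
  force=60,
)

```text
time_s: 1.85
position: [0.3272, -0.3595, 0.1961]
tool_rot: [[0.0, 0.704, 0.71], [-0.0, 0.71, -0.704], [-1.0, -0.0, 0.0]]
ft_force: [1.0, -0.2, -0.5]
grip_width: 0.0855
```

>>> drive_tool(
  targets=[
    [[0.16, 0.73, -0.14, -0.078, 0, 0, 1], [0.15, 0.73, -0.08, -0.078, 0, 0, 1], [0.16, 0.75, -0.02, -0.078, 0, 0, 1], [0.16, 0.74, 0.04, -0.078, 0, 0, 1], [0.15, 0.73, 0.09, -0.078, 0, 0, 1]],
  ],
)

```text
time_s: 2.35
position: [0.4317, -0.2064, 0.1572]
tool_rot: [[0.0, 0.381, 0.925], [-0.0, 0.925, -0.381], [-1.0, -0.0, 0.0]]
ft_force: [0.3, -1.3, -0.8]
grip_width: 0.0852
```

>>> drive_tool(
  targets=[
    [[0.16, 0.73, 0.15, -0.078, 0, 0, 1], [0.15, 0.71, 0.21, -0.078, 0, 0, 1], [0.16, 0.69, 0.27, -0.078, 0, 0, 1], [0.08, 0.34, 0.15, -0.039, 0, 0, 1], [0, 0, 0, 0, 0, 0, 1]],
  ],
)

```text
time_s: 2.85
position: [0.5049, -0.0986, 0.1293]
tool_rot: [[-0.001, 0.117, 0.993], [0.001, 0.993, -0.117], [-1.0, 0.001, -0.001]]
ft_force: [-0.1, -0.1, 0.7]
grip_width: 0.0856
```

```bash
python3 plan.py .5045 -.1005 .13 -7 .8; python3 - <<'E'
from h import *
p=get_image("wrist");cv2.imwrite("pics/w1.png",p["image"][:,:,::-1])
# fisheye projection of fitted module tops
K,R,t=cam(p)
D=np.zeros(4)
for n,X in dict(green=[.5045,-.1015],red=[.4917,-.1596],yellow=[.4861,-.2104],white=[.4818,-.2608]).items():
    q=R@np.array(X+[.064])+t; th=np.arctan2(np.hypot(q[0],q[1]),q[2]);ph=np.arctan2(q[1],q[0])
    print(n,(p["cx"]+p["fx"]*th*np.cos(ph)).round(1),(p["cy"]+p["fx"]*th*np.sin(ph)).round(1))
E
```

```text
t 2.85 P [ 0.5049 -0.0986  0.1293] yaw -6.7 w 0.0856 F [-0.1 -0.1  0.7] q [-24.  24.  89.   0.  67. -18.]
[-0.01, -0.02, -0.0, 0.002, -0.0, -0.0]
[-0.0, -0.02, -0.0, 0.002, -0.0, -0.0]
end [ 0.5047 -0.1006  0.1298]
green 314.7 269.1
red 306.1 350.0
yellow 307.6 404.8
white 310.3 447.3
```

View pics/w1.png

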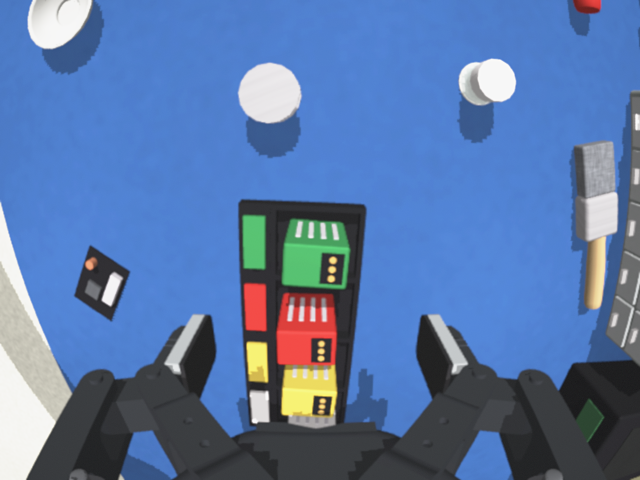

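Wrist view: the green top sits at about (316,269), predicted (315,269). Red sits at (308,350), predicted (306,350). The fit holds, so I'll descend.

>>> drive_tool(
  targets=[
    [[0.2, -0.05, 0, 0, 0, 0, 1], [0.6, 0, 0, 0, 0, 0, 1], [0.6, 0, 0, 0, 0, 0, 1], [0.4, 0, 0, 0, 0, 0, 1], [0.2, 0, 0, 0, 0, 0, 1]],
  ],
)

```text
time_s: 3.4
position: [0.5028, -0.1039, 0.028]
tool_rot: [[-0.002, 0.123, 0.992], [0.001, 0.992, -0.123], [-1.0, 0.001, -0.003]]
ft_force: [0.1, -0.1, -0.4]
grip_width: 0.0854
```

>>> drive_tool(
  targets=[
    [[0, 0, 0, 0, 0, 0, 0.3], [0, 0, 0, 0, 0, 0, 0.1], [0, 0, 0, 0, 0, 0, -0.1], [0, 0, 0, 0, 0, 0, -0.4], [0, 0, 0, 0, 0, 0, -0.4]],
  ],
)

```text
time_s: 3.9
position: [0.5046, -0.1034, 0.0311]
tool_rot: [[0.002, 0.121, 0.993], [-0.001, 0.993, -0.121], [-1.0, -0.001, 0.002]]
ft_force: [-1.6, -0.5, 5.8]
grip_width: 0.0395
```

>>> drive_tool(
  targets=[
    [[0, 0, 0, 0, 0, 0, -0.4], [-0.1, 0, 0, 0, 0, 0, -0.4], [-0.3, 0, 0, 0, 0, 0, -0.4], [-0.5, 0, 0, 0, 0, 0, -0.4], [-0.5, 0, 0, 0, 0, 0, -0.4]],
  ],
)

```text
time_s: 4.4
position: [0.5037, -0.1028, 0.1008]
tool_rot: [[-0.001, 0.121, 0.993], [0.0, 0.993, -0.121], [-1.0, 0.0, -0.001]]
ft_force: [-0.2, -0.2, -1.5]
grip_width: 0.0393
```

>>> drive_tool(
  targets=[
    [[-0.5, 0, 0, 0, 0, 0, -0.4], [-0.4, 0, 0, 0, 0, 0, -0.4], [-0.2, 0, 0, 0, 0, 0, -0.4], [0, 0, 0, 0, 0, 0, -0.4]],
  ],
)

```text
time_s: 4.8
position: [0.5043, -0.1031, 0.1559]
tool_rot: [[0.002, 0.121, 0.993], [-0.001, 0.993, -0.121], [-1.0, -0.001, 0.002]]
ft_force: [-0.4, -0.4, -2.1]
grip_width: 0.0396
```

```bash
python3 plan.py .5939 .1319 .15 11.2 .5;python3 - <<'E'
from h import *
p=get_image("wrist");cv2.imwrite("pics/w2.png",p["image"][:,:,::-1])
E
```

```text
t 4.8 P [ 0.5043 -0.1031  0.1559] yaw -6.9 w 0.0396 F [-0.4 -0.4 -2.1] q [-25.  22.  87.   0.  70. -18.]
[0.01, 0.22, 0.06, -0.014, 0.0, 0.0]
[0.01, 0.44, 0.11, -0.029, 0.0, 0.0]
[0.01, 0.44, 0.13, -0.029, 0.0, 0.0]
[0.01, 0.44, 0.14, -0.029, 0.0, 0.0]
[0.01, 0.43, 0.16, -0.029, 0.0, 0.0]
[0.01, 0.42, 0.16, -0.029, 0.0, 0.0]
[0.01, 0.42, 0.18, -0.029, 0.0, 0.0]
[0.01, 0.42, 0.19, -0.029, 0.0, 0.0]
[0.01, 0.41, 0.21, -0.029, 0.0, 0.0]
[0.01, 0.4, 0.21, -0.029, 0.0, 0.0]
[0.01, 0.4, 0.23, -0.029, 0.0, 0.0]
[0.01, 0.2, 0.12, -0.014, 0.0, 0.0]
end [0.594  0.1322 0.1499]
```

View pics/w2.png

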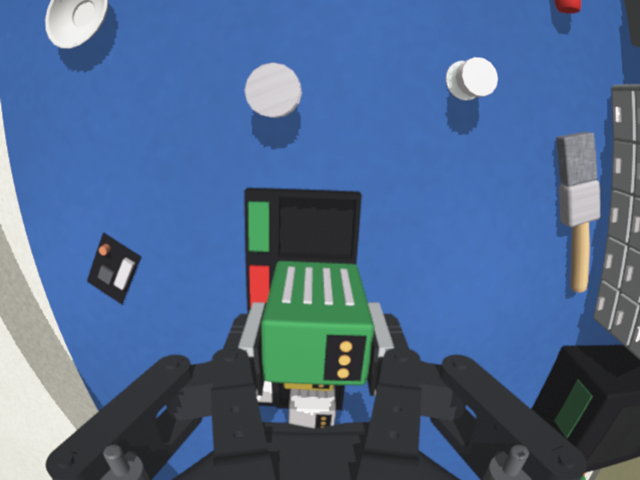

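Green is held square at 0.0395 m, with its top at about (315,350). Carrying it to the rightmost bay of the grey rack.

>>> drive_tool(
  targets=[
    [[0, 0.22, 0.06, -0.014, 0, 0, -0.4], [0, 0.44, 0.11, -0.029, 0, 0, -0.4], [0, 0.44, 0.13, -0.029, 0, 0, -0.4], [0, 0.44, 0.14, -0.029, 0, 0, -0.4], [0, 0.43, 0.16, -0.029, 0, 0, -0.4]],
  ],
)

```text
time_s: 5.35
position: [0.5407, -0.005, 0.1536]
tool_rot: [[-0.002, -0.011, 1.0], [0.001, 1.0, 0.011], [-1.0, 0.001, -0.002]]
ft_force: [-0.9, 0.1, -2.4]
grip_width: 0.0396
```

>>> drive_tool(
  targets=[
    [[0, 0.42, 0.16, -0.029, 0, 0, -0.4], [0, 0.42, 0.18, -0.029, 0, 0, -0.4], [0, 0.42, 0.19, -0.029, 0, 0, -0.4], [0, 0.41, 0.21, -0.029, 0, 0, -0.4], [0, 0.4, 0.21, -0.029, 0, 0, -0.4]],
  ],
)

```text
time_s: 5.85
position: [0.5811, 0.1016, 0.1534]
tool_rot: [[-0.002, -0.156, 0.988], [0.0, 0.988, 0.156], [-1.0, 0.001, -0.002]]
ft_force: [0.7, 0.3, -1.9]
grip_width: 0.0395
```

>>> drive_tool(
  targets=[
    [[0, 0.4, 0.23, -0.029, 0, 0, -0.4], [0, 0.2, 0.12, -0.014, 0, 0, -0.4], [0, 0, 0, 0, 0, 0, -0.4], [0, 0, 0, 0, 0, 0, -0.4]],
  ],
)

```text
time_s: 6.25
position: [0.5933, 0.132, 0.1542]
tool_rot: [[-0.001, -0.196, 0.981], [-0.0, 0.981, 0.196], [-1.0, -0.0, -0.001]]
ft_force: [-0.6, 0.2, -1.1]
grip_width: 0.0397
```

```bash
cat > wp.py <<'E'
from h import *
import sys
p=get_image("wrist");im=p["image"][:,:,::-1].copy()
K,R,t=cam(p)
# overlay test rack model outline with fitted pose
v=np.array([.5782,.2114,.1958]);c,s=np.cos(v[2]),np.sin(v[2])
def fe(X):
    q=R@X+t; th=np.arctan2(np.hypot(q[0],q[1]),q[2]);ph=np.arctan2(q[1],q[0])
    return int(p["cx"]+p["fx"]*th*np.cos(ph)),int(p["cy"]+p["fx"]*th*np.sin(ph))
for yc in(81,27,-27,-81):
    pts=[fe(np.array([x*c-y*s+v[0]*1e3,x*s+y*c+v[1]*1e3,16])/1e3) for x,y in((30,yc+25),(30,yc-25),(-30,yc-25),(-30,yc+25))]
    cv2.polylines(im,[np.array(pts)],True,(0,0,255),1)
cv2.imwrite(sys.argv[1],im)
E
python3 wp.py pics/w3.png; python3 plan.py .5939 .1319 .15 11.2 .5
```

```text
t 6.3 P [0.5933 0.1316 0.1545] yaw 11.2 w 0.04 F [ 0.5 -0.6 -2.1] q [  1.  31.  72.  -0.  77. -10.]
[0.04, 0.0, 0.01, 0.0, -0.0, 0.0]
[0.05, 0.0, 0.0, 0.0, -0.0, 0.0]
end [0.5938 0.1317 0.15  ]
```

View pics/w3.png

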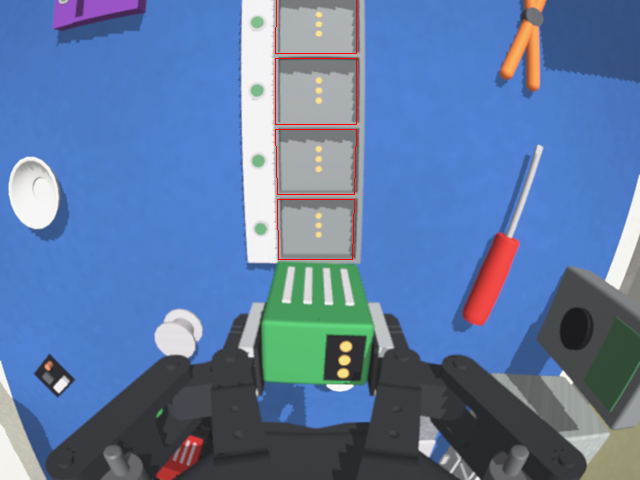

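The overlay of the fitted bays lands on the picture: the last bay runs from (278,198) to (356,260). Descending.

>>> drive_tool(
  targets=[
    [[0.25, 0, 0, 0, 0, 0, -0.4], [0.5, 0, 0, 0, 0, 0, -0.4], [0.6, 0, 0, 0, 0, 0, -0.4], [0.5, 0, 0, 0, 0, 0, -0.4], [0.15, 0, 0, 0, 0, 0, -0.4]],
  ],
)

```text
time_s: 6.8
position: [0.592, 0.1315, 0.0516]
tool_rot: [[-0.006, -0.195, 0.981], [-0.0, 0.981, 0.195], [-1.0, 0.001, -0.005]]
ft_force: [-1.1, 0.4, -0.3]
grip_width: 0.0395
```

```bash
python3 wp.py pics/w4.png; python3 plan.py .5939 .1319 .030 11.2 .1; python3 - <<'E'
from h import *
p=get_image("scene");im=p["image"][:,:,::-1]
cv2.imwrite("pics/s4.png",cv2.resize(im[220:320,330:480],None,fx=5,fy=5,interpolation=cv2.INTER_CUBIC))
E
```

```text
t 6.85 P [0.5923 0.1316 0.052 ] yaw 11.2 w 0.0392 F [-0.4  0.5 -2.7] q [  1.  37.  79.  -0.  64. -10.]
[0.04, 0.0, 0.0, 0.0, -0.0, -0.0]
[0.09, 0.0, 0.01, 0.0, -0.001, -0.0]
[0.09, 0.0, 0.01, 0.0, -0.001, -0.0]
[0.09, 0.0, 0.0, 0.0, -0.001, -0.0]
[0.09, 0.0, 0.01, 0.0, -0.001, -0.0]
[0.04, 0.0, 0.0, 0.0, -0.0, -0.0]
end [0.5937 0.1319 0.03  ]
```

View pics/w4.png

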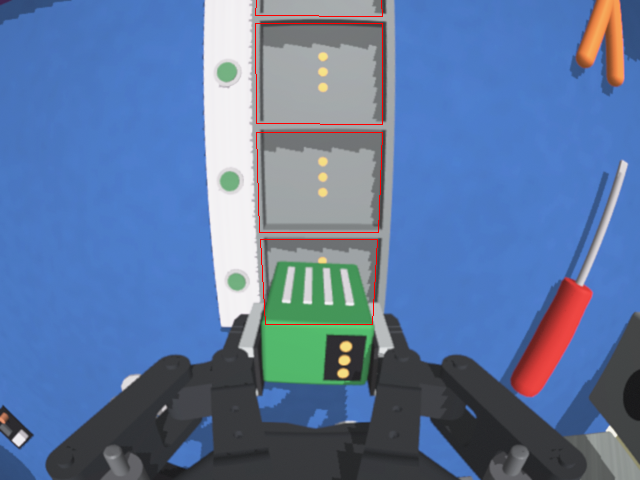

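View pics/s4.png

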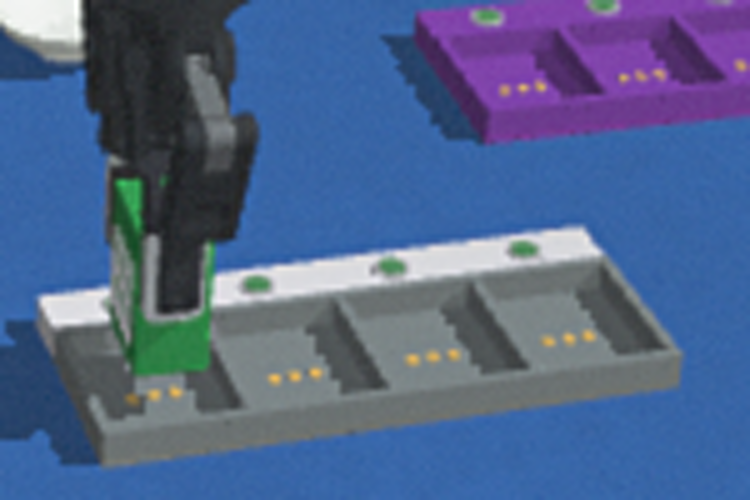

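The module is over the right-hand bay and inside its walls in both views. Lowering it gently.

>>> drive_tool(
  targets=[
    [[0.08, 0, 0.03, 0, 0, 0, -0.4], [0.12, 0, 0, 0, 0, 0, -0.4], [0.12, 0, 0, 0, 0, 0, -0.4], [0.06, 0, 0, 0, 0, 0, -0.4], [0.02, 0, 0, 0, 0, 0, -0.4]],
  ],
)

```text
time_s: 7.4
position: [0.595, 0.1326, 0.0345]
tool_rot: [[-0.0, -0.196, 0.981], [0.0, 0.981, 0.196], [-1.0, 0.0, -0.0]]
ft_force: [0.1, -1.1, -2.2]
grip_width: 0.0393
```

```bash
python3 plan.py .5939 .1319 .030 11.2 .1
```

```text
t 7.4 P [0.595  0.1326 0.0345] yaw 11.3 w 0.0393 F [ 0.1 -1.1 -2.2] q [  1.  39.  79.   0.  62. -10.]
[0.05, -0.0, -0.01, 0.001, -0.0, -0.0]
[0.04, -0.01, -0.01, 0.001, -0.0, -0.0]
end [0.5941 0.1319 0.03  ]
```

>>> drive_tool(
  targets=[
    [[0.03, 0, 0, 0, 0, 0, -0.4], [0.02, 0, 0, 0, 0, 0, -0.4], [0.0, 0, 0, 0, 0, 0, -0.4]],
  ],
)

```text
time_s: 7.7
position: [0.5951, 0.1326, 0.0323]
tool_rot: [[-0.0, -0.196, 0.981], [0.0, 0.981, 0.196], [-1.0, 0.0, -0.0]]
ft_force: [0.5, 0.2, -0.9]
grip_width: 0.0398
```

>>> drive_tool(
  targets=[
    [[0.02, 0, 0, 0, 0, 0, -0.4], [0.02, 0, 0, 0, 0, 0, -0.4], [0.0, 0, 0, 0, 0, 0, -0.4]],
  ],
)

```text
time_s: 8.0
position: [0.5953, 0.1325, 0.0312]
tool_rot: [[0.001, -0.196, 0.981], [-0.0, 0.981, 0.196], [-1.0, -0.0, 0.001]]
ft_force: [-2.5, -1.1, 4.0]
grip_width: 0.0395
```

Contact at 4 N. Releasing.

>>> drive_tool(
  targets=[
    [[0, 0, 0, 0, 0, 0, 0.1], [0, 0, 0, 0, 0, 0, 0.5], [0, 0, 0, 0, 0, 0, 1], [0, 0, 0, 0, 0, 0, 1], [0, 0, 0, 0, 0, 0, 1]],
  ],
)

```text
time_s: 8.5
position: [0.5952, 0.1326, 0.0303]
tool_rot: [[-0.0, -0.196, 0.981], [0.0, 0.981, 0.196], [-1.0, 0.0, -0.0]]
ft_force: [-0.6, -0.4, 0.0]
grip_width: 0.0859
```

>>> drive_tool(
  targets=[
    [[-0.2, 0, 0, 0, 0, 0, 1], [-0.5, 0, 0, 0, 0, 0, 1], [-0.7, 0, 0, 0, 0, 0, 1], [-0.6, 0, 0, 0, 0, 0, 1], [-0.3, 0, 0, 0, 0, 0, 1]],
  ],
)

```text
time_s: 9.0
position: [0.596, 0.1326, 0.1491]
tool_rot: [[0.005, -0.196, 0.981], [0.0, 0.981, 0.196], [-1.0, -0.001, 0.005]]
ft_force: [0.0, 0.2, 0.5]
grip_width: 0.0851
```

```bash
python3 wp.py pics/w5.png; python3 plan.py .4917 -.1596 .13 -7 .9
```

```text
t 9.05 P [0.5966 0.1327 0.1506] yaw 11.3 w 0.085 F [0.6 0.4 2.1] q [  1.  31.  72.   0.  76. -10.]
[0.03, -0.38, -0.23, 0.023, 0.001, 0.0]
[0.06, -0.77, -0.44, 0.046, 0.001, 0.0]
[0.05, -0.79, -0.4, 0.046, 0.001, 0.0]
[0.06, -0.81, -0.37, 0.046, 0.001, 0.0]
[0.06, -0.82, -0.33, 0.046, 0.001, 0.0]
[0.06, -0.84, -0.29, 0.046, 0.001, 0.0]
[0.05, -0.85, -0.25, 0.046, 0.001, 0.0]
[0.03, -0.43, -0.11, 0.023, 0.001, 0.0]
end [ 0.4917 -0.1596  0.1302]
```

View pics/w5.png

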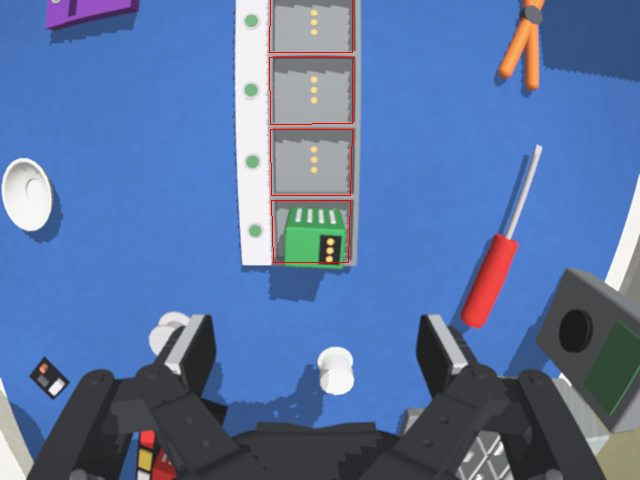

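Green stands upright in the rightmost bay, at about (315,240). Next is red.

>>> drive_tool(
  targets=[
    [[0.03, -0.38, -0.23, 0.023, 0, 0, 1], [0.06, -0.77, -0.44, 0.046, 0, 0, 1], [0.05, -0.79, -0.4, 0.046, 0, 0, 1], [0.06, -0.81, -0.37, 0.046, 0, 0, 1], [0.06, -0.82, -0.33, 0.046, 0, 0, 1]],
  ],
)

```text
time_s: 9.55
position: [0.5267, -0.0566, 0.1322]
tool_rot: [[-0.0, 0.012, 1.0], [0.0, 1.0, -0.012], [-1.0, 0.0, -0.0]]
ft_force: [0.4, 0.1, -0.9]
grip_width: 0.0856
```

>>> drive_tool(
  targets=[
    [[0.06, -0.84, -0.29, 0.046, 0, 0, 1], [0.05, -0.85, -0.25, 0.046, 0, 0, 1], [0.03, -0.43, -0.11, 0.023, 0, 0, 1], [0, 0, 0, 0, 0, 0, 1], [0, 0, 0, 0, 0, 0, 1]],
  ],
)

```text
time_s: 10.05
position: [0.4901, -0.1595, 0.1253]
tool_rot: [[-0.0, 0.125, 0.992], [0.0, 0.992, -0.125], [-1.0, 0.0, -0.0]]
ft_force: [0.3, 0.1, 0.6]
grip_width: 0.0854
```

```bash
python3 plan.py .4917 -.1596 .030 -7 .6; python3 - <<'E'
from h import *
p=get_image("wrist");cv2.imwrite("pics/w6.png",p["image"][:,:,::-1])
E
```

```text
t 10.05 P [ 0.4901 -0.1595  0.1253] yaw -7.2 w 0.0854 F [0.3 0.1 0.6] q [-31.  25.  89.   0.  66. -24.]
[0.24, 0.0, 0.0, -0.0, -0.0, -0.0]
[0.47, 0.0, 0.01, -0.001, -0.0, -0.0]
[0.48, 0.0, 0.01, -0.001, -0.0, -0.0]
[0.48, 0.0, 0.01, -0.001, -0.0, -0.0]
[0.24, 0.0, 0.0, -0.0, -0.0, -0.0]
end [ 0.4916 -0.1596  0.0298]
```

View pics/w6.png

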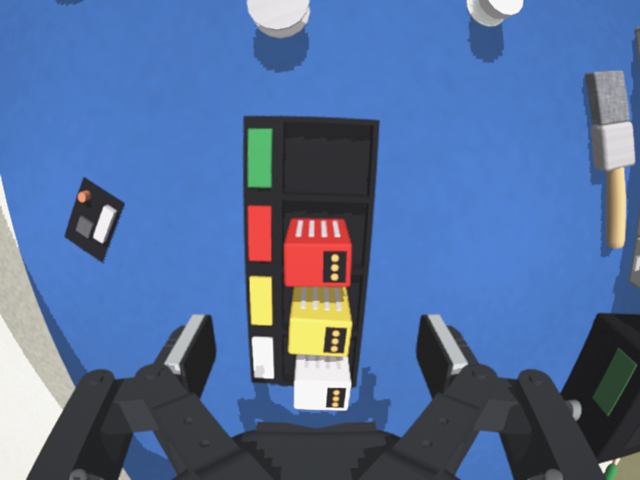

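Red's top is centred at about (318,266), the same relative spot green had before its grasp. Descending, closing and lifting.

>>> drive_tool(
  targets=[
    [[0.24, 0, 0.01, 0, 0, 0, 1], [0.47, 0, 0.01, 0, 0, 0, 1], [0.48, 0, 0.01, 0, 0, 0, 1], [0.48, 0, 0, 0, 0, 0, 1], [0.24, 0, 0, 0, 0, 0, 1]],
  ],
)

```text
time_s: 10.6
position: [0.4915, -0.1582, 0.0283]
tool_rot: [[-0.002, 0.123, 0.992], [0.001, 0.992, -0.123], [-1.0, 0.001, -0.002]]
ft_force: [0.7, 0.5, -0.4]
grip_width: 0.0852
```

>>> drive_tool(
  targets=[
    [[0, 0, 0, 0, 0, 0, 0.3], [0, 0, 0, 0, 0, 0, 0.1], [0, 0, 0, 0, 0, 0, -0.1], [0, 0, 0, 0, 0, 0, -0.4], [0, 0, 0, 0, 0, 0, -0.4]],
  ],
)

```text
time_s: 11.1
position: [0.4923, -0.1601, 0.0311]
tool_rot: [[0.002, 0.125, 0.992], [-0.001, 0.992, -0.125], [-1.0, -0.001, 0.002]]
ft_force: [-0.5, 0.9, 7.4]
grip_width: 0.0392
```

>>> drive_tool(
  targets=[
    [[0, 0, 0, 0, 0, 0, -0.4], [-0.1, 0, 0, 0, 0, 0, -0.4], [-0.3, 0, 0, 0, 0, 0, -0.4], [-0.5, 0, 0, 0, 0, 0, -0.4], [-0.5, 0, 0, 0, 0, 0, -0.4]],
  ],
)

```text
time_s: 11.6
position: [0.4914, -0.1597, 0.1008]
tool_rot: [[-0.001, 0.125, 0.992], [0.0, 0.992, -0.125], [-1.0, 0.0, -0.001]]
ft_force: [0.3, -0.5, -2.2]
grip_width: 0.0395
```

>>> drive_tool(
  targets=[
    [[-0.5, 0, 0, 0, 0, 0, -0.4], [-0.4, 0, 0, 0, 0, 0, -0.4], [-0.2, 0, 0, 0, 0, 0, -0.4], [0, 0, 0, 0, 0, 0, -0.4]],
  ],
)

```text
time_s: 12.0
position: [0.492, -0.16, 0.1559]
tool_rot: [[0.002, 0.125, 0.992], [-0.001, 0.992, -0.125], [-1.0, -0.001, 0.002]]
ft_force: [0.3, -0.4, -1.9]
grip_width: 0.0392
```

```bash
python3 plan.py .5825 .1849 .15 11.2 .55;python3 - <<'E'
from h import *
p=get_image("wrist");cv2.imwrite("pics/w7.png",p["image"][:,:,::-1])
E
```

```text
t 12.0 P [ 0.492  -0.16    0.1559] yaw -7.2 w 0.0392 F [ 0.3 -0.4 -1.9] q [-31.  23.  87.  -0.  71. -24.]
[0.0, 0.27, 0.04, -0.012, 0.0, 0.0]
[0.01, 0.54, 0.07, -0.025, 0.0, 0.0]
[0.01, 0.55, 0.1, -0.025, 0.0, 0.0]
[0.01, 0.53, 0.1, -0.025, 0.0, 0.0]
[0.01, 0.54, 0.12, -0.025, 0.0, 0.0]
[0.01, 0.53, 0.13, -0.025, 0.0, 0.0]
[0.01, 0.53, 0.15, -0.025, 0.0, 0.0]
[0.01, 0.53, 0.16, -0.025, 0.0, 0.0]
[0.0, 0.52, 0.17, -0.025, 0.0, 0.0]
[0.01, 0.51, 0.18, -0.025, 0.0, 0.0]
[0.01, 0.51, 0.2, -0.025, 0.0, 0.0]
[0.01, 0.51, 0.21, -0.025, 0.0, 0.0]
[0.01, 0.5, 0.23, -0.025, 0.0, 0.0]
[0.0, 0.25, 0.11, -0.012, 0.0, 0.0]
end [0.5823 0.1849 0.1502]
```

View pics/w7.png

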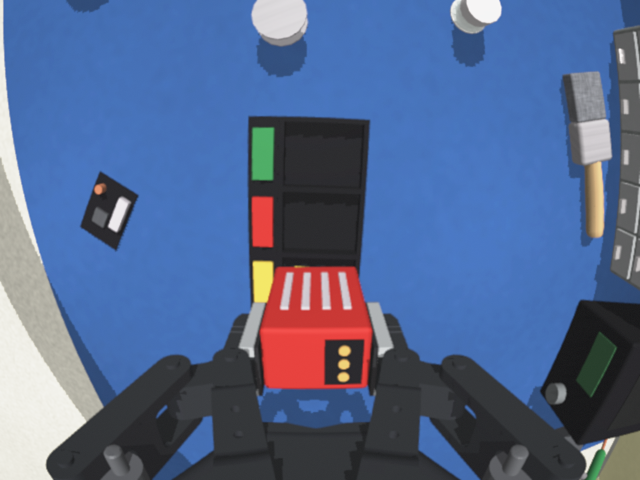

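Red is held level and clear of the rack. Carrying it to the second bay from the right.

>>> drive_tool(
  targets=[
    [[0, 0.27, 0.04, -0.012, 0, 0, -0.4], [0, 0.54, 0.07, -0.025, 0, 0, -0.4], [0, 0.55, 0.1, -0.025, 0, 0, -0.4], [0, 0.53, 0.1, -0.025, 0, 0, -0.4], [0, 0.54, 0.12, -0.025, 0, 0, -0.4]],
  ],
)

```text
time_s: 12.55
position: [0.5227, -0.0383, 0.1536]
tool_rot: [[-0.002, 0.011, 1.0], [0.001, 1.0, -0.011], [-1.0, 0.001, -0.002]]
ft_force: [0.3, 0.7, -1.5]
grip_width: 0.0392
```

>>> drive_tool(
  targets=[
    [[0, 0.53, 0.13, -0.025, 0, 0, -0.4], [0, 0.53, 0.15, -0.025, 0, 0, -0.4], [0, 0.53, 0.16, -0.025, 0, 0, -0.4], [0, 0.52, 0.17, -0.025, 0, 0, -0.4], [0, 0.51, 0.18, -0.025, 0, 0, -0.4]],
  ],
)

```text
time_s: 13.05
position: [0.5571, 0.0942, 0.1535]
tool_rot: [[-0.003, -0.114, 0.993], [0.0, 0.993, 0.114], [-1.0, 0.001, -0.002]]
ft_force: [-0.2, -0.7, -2.1]
grip_width: 0.0392
```

>>> drive_tool(
  targets=[
    [[0, 0.51, 0.2, -0.025, 0, 0, -0.4], [0, 0.51, 0.21, -0.025, 0, 0, -0.4], [0, 0.5, 0.23, -0.025, 0, 0, -0.4], [0, 0.25, 0.11, -0.012, 0, 0, -0.4], [0, 0, 0, 0, 0, 0, -0.4]],
  ],
)

```text
time_s: 13.55
position: [0.5815, 0.1868, 0.1537]
tool_rot: [[-0.002, -0.2, 0.98], [-0.0, 0.98, 0.2], [-1.0, 0.0, -0.002]]
ft_force: [-0.0, -1.0, -3.4]
grip_width: 0.0392
```

```bash
python3 plan.py .5825 .1849 .05 11.2 .6
```

```text
t 13.55 P [0.5815 0.1868 0.1537] yaw 11.6 w 0.0392 F [-0.  -1.  -3.4] q [ 7. 31. 71.  0. 77. -5.]
[0.26, -0.01, 0.0, 0.001, -0.0, -0.0]
[0.52, -0.01, 0.01, 0.002, -0.0, -0.0]
[0.52, -0.01, -0.0, 0.002, -0.0, -0.0]
[0.51, -0.01, 0.0, 0.002, -0.0, -0.0]
[0.26, -0.0, 0.01, 0.001, -0.0, -0.0]
end [0.5827 0.185  0.0502]
```

>>> drive_tool(
  targets=[
    [[0.26, -0.01, 0.01, 0.001, 0, 0, -0.4], [0.52, -0.01, 0.01, 0.002, 0, 0, -0.4], [0.52, -0.01, 0.01, 0.002, 0, 0, -0.4], [0.51, -0.01, 0, 0.002, 0, 0, -0.4], [0.26, 0, 0, 0, 0, 0, -0.4]],
  ],
)

```text
time_s: 14.05
position: [0.5825, 0.1819, 0.0484]
tool_rot: [[-0.005, -0.189, 0.982], [-0.001, 0.982, 0.189], [-1.0, 0.0, -0.005]]
ft_force: [0.5, 0.1, -3.1]
grip_width: 0.0394
```

```bash
python3 wp.py pics/w8.png; python3 plan.py .5830 .1849 .03 11.2 .1|head -1
```

```text
t 14.1 P [0.5821 0.182  0.0473] yaw 10.9 w 0.0392 F [-0.4 -0.1 -4.9] q [ 6. 38. 78. -0. 64. -5.]
```

View pics/w8.png

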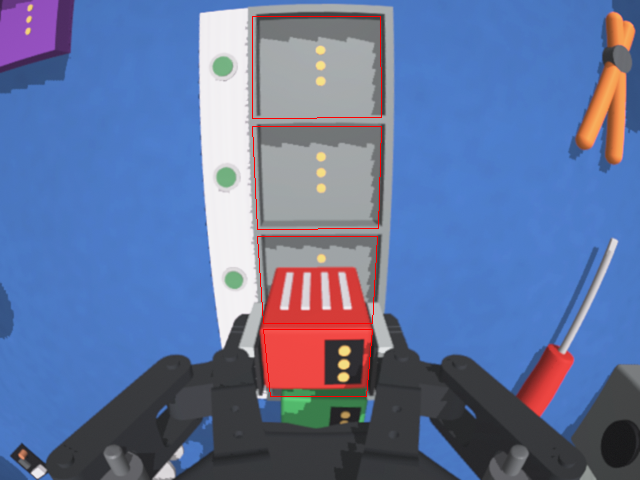

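Red is over the second bay from the right, with green behind it at (325,400). I'll correct 3 mm in y and lower.

>>> drive_tool(
  targets=[
    [[0, 0.05, 0.01, 0, 0, 0, -0.4], [0.1, 0, 0, 0, 0, 0, -0.4], [0.12, 0, 0, 0, 0, 0, -0.4], [0.06, 0, 0, 0, 0, 0, -0.4], [0, 0, 0, 0, 0, 0, -0.4]],
  ],
)

```text
time_s: 14.6
position: [0.5838, 0.1859, 0.0371]
tool_rot: [[-0.0, -0.191, 0.982], [-0.0, 0.982, 0.191], [-1.0, 0.0, -0.0]]
ft_force: [-0.3, 0.0, -1.5]
grip_width: 0.039
```

>>> drive_tool(
  targets=[
    [[0.02, 0, 0, 0, 0, 0, -0.4], [0.0, 0, 0, 0, 0, 0, -0.4]],
  ],
)

```text
time_s: 14.8
position: [0.584, 0.1859, 0.0364]
tool_rot: [[0.0, -0.191, 0.982], [0.0, 0.982, 0.191], [-1.0, -0.0, 0.0]]
ft_force: [0.3, -0.2, -1.8]
grip_width: 0.0392
```

>>> drive_tool(
  targets=[
    [[0.04, 0, 0, 0, 0, 0, -0.4], [0.03, 0, 0, 0, 0, 0, -0.4], [0, 0, 0, 0, 0, 0, -0.4], [0, 0, 0, 0, 0, 0, -0.4]],
  ],
)

```text
time_s: 15.2
position: [0.5839, 0.1859, 0.0328]
tool_rot: [[-0.0, -0.191, 0.982], [-0.0, 0.982, 0.191], [-1.0, 0.0, -0.0]]
ft_force: [-0.5, 0.6, -2.9]
grip_width: 0.0392
```

>>> drive_tool(
  targets=[
    [[0.02, 0, 0, 0, 0, 0, -0.4], [0, 0, 0, 0, 0, 0, -0.4]],
  ],
)

```text
time_s: 15.4
position: [0.5839, 0.1859, 0.0318]
tool_rot: [[-0.0, -0.191, 0.982], [-0.0, 0.982, 0.191], [-1.0, 0.0, -0.0]]
ft_force: [-0.1, -0.2, -1.3]
grip_width: 0.039
```

>>> drive_tool(
  targets=[
    [[0.02, 0, 0, 0, 0, 0, -0.4], [0, 0, 0, 0, 0, 0, -0.4]],
  ],
)

```text
time_s: 15.6
position: [0.584, 0.1859, 0.0311]
tool_rot: [[0.0, -0.191, 0.982], [0.0, 0.982, 0.191], [-1.0, -0.0, 0.0]]
ft_force: [-0.3, 0.5, 1.8]
grip_width: 0.0394
```

Contact. Releasing and rising.

>>> drive_tool(
  targets=[
    [[0.01, 0, 0, 0, 0, 0, -0.4], [0, 0, 0, 0, 0, 0, 0.1], [0, 0, 0, 0, 0, 0, 0.5], [0, 0, 0, 0, 0, 0, 1], [0, 0, 0, 0, 0, 0, 1]],
  ],
)

```text
time_s: 16.1
position: [0.584, 0.1859, 0.0303]
tool_rot: [[-0.0, -0.191, 0.982], [0.0, 0.982, 0.191], [-1.0, 0.0, -0.0]]
ft_force: [-0.1, 0.1, 0.3]
grip_width: 0.0854
```

>>> drive_tool(
  targets=[
    [[0, 0, 0, 0, 0, 0, 1], [-0.3, 0, 0, 0, 0, 0, 1], [-0.7, 0, 0, 0, 0, 0, 1], [-0.8, 0, 0, 0, 0, 0, 1], [-0.5, 0, 0, 0, 0, 0, 1]],
  ],
)

```text
time_s: 16.6
position: [0.5845, 0.186, 0.1482]
tool_rot: [[0.003, -0.191, 0.982], [0.0, 0.982, 0.191], [-1.0, -0.0, 0.003]]
ft_force: [1.1, 0.0, 0.4]
grip_width: 0.085
```

```bash
python3 wp.py pics/w9.png; python3 plan.py .4861 -.2104 .13 -7.2 .9
```

```text
t 16.65 P [0.5858 0.1862 0.1518] yaw 11.0 w 0.0855 F [0.5 0.3 3.8] q [ 7. 32. 71.  0. 77. -4.]
[0.02, -0.37, -0.17, 0.016, 0.0, -0.0]
[0.04, -0.75, -0.34, 0.032, 0.001, -0.0]
[0.04, -0.75, -0.31, 0.032, 0.001, -0.0]
[0.04, -0.77, -0.29, 0.032, 0.001, -0.0]
[0.05, -0.77, -0.26, 0.032, 0.001, -0.0]
[0.04, -0.79, -0.24, 0.032, 0.001, -0.0]
[0.04, -0.79, -0.21, 0.032, 0.001, -0.0]
[0.04, -0.79, -0.19, 0.032, 0.001, -0.0]
[0.05, -0.8, -0.16, 0.032, 0.001, -0.0]
[0.04, -0.81, -0.14, 0.032, 0.001, -0.0]
[0.02, -0.41, -0.05, 0.016, 0.0, -0.0]
end [ 0.4861 -0.2106  0.13  ]
```

View pics/w9.png

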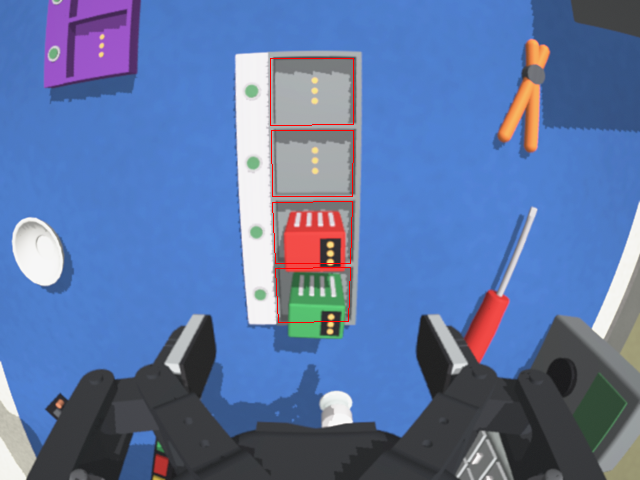

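Red at (315,242) and green at (317,310) both stand in their bays. Next is yellow.

>>> drive_tool(
  targets=[
    [[0.02, -0.37, -0.17, 0.016, 0, 0, 1], [0.04, -0.75, -0.34, 0.032, 0, 0, 1], [0.04, -0.75, -0.31, 0.032, 0, 0, 1], [0.04, -0.77, -0.29, 0.032, 0, 0, 1], [0.05, -0.77, -0.26, 0.032, 0, 0, 1]],
  ],
)

```text
time_s: 17.15
position: [0.5384, 0.0062, 0.1357]
tool_rot: [[0.0, -0.047, 0.999], [-0.0, 0.999, 0.047], [-1.0, -0.0, 0.0]]
ft_force: [0.8, 0.6, -0.6]
grip_width: 0.0853
```

>>> drive_tool(
  targets=[
    [[0.04, -0.79, -0.24, 0.032, 0, 0, 1], [0.04, -0.79, -0.21, 0.032, 0, 0, 1], [0.04, -0.79, -0.19, 0.032, 0, 0, 1], [0.05, -0.8, -0.16, 0.032, 0, 0, 1], [0.04, -0.81, -0.14, 0.032, 0, 0, 1]],
  ],
)

```text
time_s: 17.65
position: [0.4881, -0.1923, 0.1251]
tool_rot: [[0.0, 0.113, 0.994], [0.0, 0.994, -0.113], [-1.0, 0.0, 0.0]]
ft_force: [0.2, -0.5, -0.3]
grip_width: 0.0851
```

>>> drive_tool(
  targets=[
    [[0.02, -0.41, -0.05, 0.016, 0, 0, 1], [0, 0, 0, 0, 0, 0, 1], [0, 0, 0, 0, 0, 0, 1]],
  ],
)

```text
time_s: 17.95
position: [0.4839, -0.2107, 0.1241]
tool_rot: [[-0.0, 0.128, 0.992], [0.001, 0.992, -0.128], [-1.0, 0.001, -0.0]]
ft_force: [0.1, 0.5, -0.3]
grip_width: 0.0856
```

```bash
python3 plan.py .4861 -.2104 .030 -7.2 .6; python3 - <<'E'
from h import *
p=get_image("wrist");cv2.imwrite("pics/w10.png",p["image"][:,:,::-1])
E
```

```text
t 17.95 P [ 0.4839 -0.2107  0.1241] yaw -7.4 w 0.0856 F [ 0.1  0.5 -0.3] q [-36.  26.  87.   0.  67. -29.]
[0.24, 0.0, 0.01, -0.0, -0.0, -0.0]
[0.47, 0.0, 0.01, -0.001, -0.0, -0.0]
[0.47, 0.01, 0.01, -0.001, -0.0, -0.0]
[0.47, -0.0, 0.01, -0.001, -0.0, -0.0]
[0.23, 0.0, 0.0, -0.0, -0.0, -0.0]
end [ 0.4859 -0.2104  0.0301]
```

View pics/w10.png

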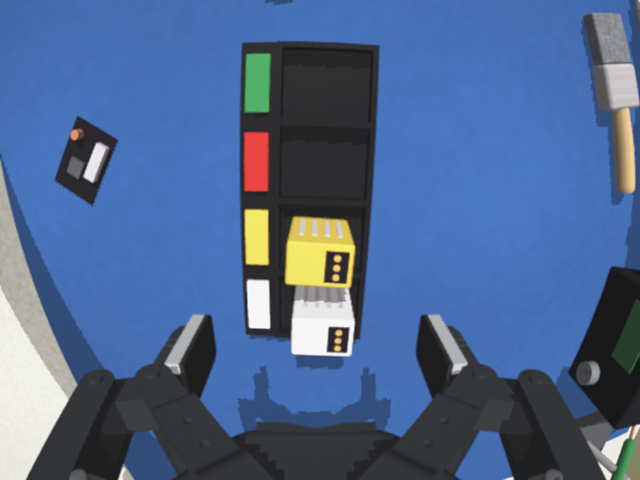

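Yellow's top is at about (320,267), in line with the jaws. Grasping it.

>>> drive_tool(
  targets=[
    [[0.24, 0, 0.02, 0, 0, 0, 1], [0.47, 0, 0.01, 0, 0, 0, 1], [0.47, 0, 0.01, 0, 0, 0, 1], [0.47, 0, 0, 0, 0, 0, 1], [0.23, 0, 0, 0, 0, 0, 1]],
  ],
)

```text
time_s: 18.5
position: [0.4854, -0.2096, 0.028]
tool_rot: [[-0.003, 0.126, 0.992], [0.002, 0.992, -0.126], [-1.0, 0.002, -0.003]]
ft_force: [0.3, -0.3, 0.5]
grip_width: 0.0851
```

>>> drive_tool(
  targets=[
    [[0, 0, 0, 0, 0, 0, 0.3], [0, 0, 0, 0, 0, 0, 0.1], [0, 0, 0, 0, 0, 0, -0.1], [0, 0, 0, 0, 0, 0, -0.4], [0, 0, 0, 0, 0, 0, -0.4]],
  ],
)

```text
time_s: 19.0
position: [0.4866, -0.2115, 0.0316]
tool_rot: [[0.002, 0.128, 0.992], [-0.001, 0.992, -0.128], [-1.0, -0.001, 0.002]]
ft_force: [-0.1, 0.6, 6.3]
grip_width: 0.0392
```

>>> drive_tool(
  targets=[
    [[0, 0, 0, 0, 0, 0, -0.4], [-0.1, 0, 0, 0, 0, 0, -0.4], [-0.3, 0, 0, 0, 0, 0, -0.4], [-0.5, 0, 0, 0, 0, 0, -0.4], [-0.5, 0, 0, 0, 0, 0, -0.4]],
  ],
)

```text
time_s: 19.5
position: [0.4857, -0.211, 0.1012]
tool_rot: [[-0.001, 0.128, 0.992], [0.001, 0.992, -0.128], [-1.0, 0.0, -0.001]]
ft_force: [0.1, -0.6, -2.0]
grip_width: 0.0395
```

>>> drive_tool(
  targets=[
    [[-0.5, 0, 0, 0, 0, 0, -0.4], [-0.4, 0, 0, 0, 0, 0, -0.4], [-0.2, 0, 0, 0, 0, 0, -0.4], [0, 0, 0, 0, 0, 0, -0.4]],
  ],
)

```text
time_s: 19.9
position: [0.4862, -0.2114, 0.1564]
tool_rot: [[0.002, 0.128, 0.992], [-0.001, 0.992, -0.128], [-1.0, -0.001, 0.002]]
ft_force: [0.1, 0.2, -2.3]
grip_width: 0.0394
```

```bash
python3 plan.py .5725 .2379 .15 11.2 .6;python3 - <<'E'
from h import *
p=get_image("wrist");cv2.imwrite("pics/w11.png",p["image"][:,:,::-1])
E
```

```text
t 19.9 P [ 0.4862 -0.2114  0.1564] yaw -7.3 w 0.0394 F [ 0.1  0.2 -2.3] q [-36.  24.  85.  -0.  72. -29.]
[0.0, 0.29, 0.02, -0.01, 0.0, 0.0]
[0.01, 0.57, 0.04, -0.02, 0.0, 0.0]
[0.01, 0.57, 0.05, -0.02, 0.0, 0.0]
[0.01, 0.56, 0.06, -0.02, 0.0, 0.0]
[0.0, 0.57, 0.08, -0.02, 0.0, 0.0]
[0.01, 0.57, 0.09, -0.02, 0.0, 0.0]
[0.01, 0.56, 0.09, -0.02, 0.0, 0.0]
[0.01, 0.56, 0.11, -0.02, 0.0, 0.0]
[0.0, 0.56, 0.12, -0.02, 0.0, 0.0]
[0.01, 0.56, 0.13, -0.02, 0.0, 0.0]
[0.01, 0.55, 0.15, -0.02, 0.0, 0.0]
[0.01, 0.55, 0.15, -0.02, 0.0, 0.0]
[0.0, 0.55, 0.16, -0.02, 0.0, 0.0]
[0.01, 0.54, 0.18, -0.02, 0.0, 0.0]
[0.01, 0.54, 0.19, -0.02, 0.0, 0.0]
[0.0, 0.54, 0.19, -0.02, 0.0, 0.0]
[0.01, 0.27, 0.11, -0.01, 0.0, 0.0]
end [0.5726 0.2381 0.1499]
```

View pics/w11.png

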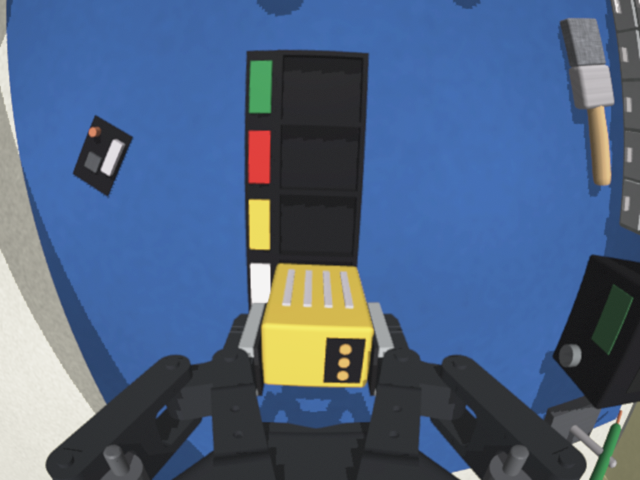

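Yellow is held level. Carrying it to the second bay from the left.

>>> drive_tool(
  targets=[
    [[0, 0.29, 0.02, -0.01, 0, 0, -0.4], [0, 0.57, 0.04, -0.02, 0, 0, -0.4], [0, 0.57, 0.05, -0.02, 0, 0, -0.4], [0, 0.56, 0.06, -0.02, 0, 0, -0.4], [0, 0.57, 0.08, -0.02, 0, 0, -0.4]],
  ],
)

```text
time_s: 20.45
position: [0.5098, -0.0826, 0.1542]
tool_rot: [[-0.002, 0.037, 0.999], [0.001, 0.999, -0.037], [-1.0, 0.001, -0.002]]
ft_force: [1.4, 0.2, -0.6]
grip_width: 0.0397
```

>>> drive_tool(
  targets=[
    [[0, 0.57, 0.09, -0.02, 0, 0, -0.4], [0, 0.56, 0.09, -0.02, 0, 0, -0.4], [0, 0.56, 0.11, -0.02, 0, 0, -0.4], [0, 0.56, 0.12, -0.02, 0, 0, -0.4], [0, 0.56, 0.13, -0.02, 0, 0, -0.4]],
  ],
)

```text
time_s: 20.95
position: [0.5363, 0.058, 0.1541]
tool_rot: [[-0.002, -0.064, 0.998], [0.0, 0.998, 0.064], [-1.0, 0.001, -0.002]]
ft_force: [0.1, 0.2, -1.2]
grip_width: 0.0393
```

>>> drive_tool(
  targets=[
    [[0, 0.55, 0.15, -0.02, 0, 0, -0.4], [0, 0.55, 0.15, -0.02, 0, 0, -0.4], [0, 0.55, 0.16, -0.02, 0, 0, -0.4], [0, 0.54, 0.18, -0.02, 0, 0, -0.4], [0, 0.54, 0.19, -0.02, 0, 0, -0.4]],
  ],
)

```text
time_s: 21.45
position: [0.5635, 0.1979, 0.1539]
tool_rot: [[-0.003, -0.163, 0.987], [-0.0, 0.987, 0.163], [-1.0, 0.0, -0.003]]
ft_force: [0.6, 0.7, -1.2]
grip_width: 0.0397
```

>>> drive_tool(
  targets=[
    [[0, 0.54, 0.19, -0.02, 0, 0, -0.4], [0, 0.27, 0.11, -0.01, 0, 0, -0.4], [0, 0, 0, 0, 0, 0, -0.4], [0, 0, 0, 0, 0, 0, -0.4]],
  ],
)

```text
time_s: 21.85
position: [0.5719, 0.2379, 0.1546]
tool_rot: [[-0.001, -0.191, 0.982], [-0.001, 0.982, 0.191], [-1.0, -0.0, -0.002]]
ft_force: [0.0, 0.2, -2.2]
grip_width: 0.0395
```

```bash
python3 plan.py .5725 .2379 .045 11.2 .6
```

```text
t 21.85 P [0.5719 0.2379 0.1546] yaw 11.0 w 0.0395 F [ 0.   0.2 -2.2] q [12. 32. 70. -0. 78.  1.]
[0.27, -0.0, 0.0, -0.0, -0.0, 0.0]
[0.55, -0.0, 0.01, -0.001, -0.0, 0.0]
[0.55, -0.0, -0.0, -0.001, -0.0, 0.0]
[0.55, -0.0, 0.0, -0.001, -0.0, 0.0]
[0.27, -0.0, 0.01, -0.0, -0.0, 0.0]
end [0.5727 0.238  0.0451]
```

>>> drive_tool(
  targets=[
    [[0.27, 0, 0.01, 0, 0, 0, -0.4], [0.5, 0, 0.01, 0, 0, 0, -0.4], [0.5, 0, 0, 0, 0, 0, -0.4], [0.5, 0, 0, 0, 0, 0, -0.4], [0.27, 0, 0, 0, 0, 0, -0.4]],
  ],
)

```text
time_s: 22.35
position: [0.5725, 0.237, 0.0514]
tool_rot: [[-0.003, -0.189, 0.982], [-0.001, 0.982, 0.189], [-1.0, -0.0, -0.003]]
ft_force: [-0.3, -0.1, -1.6]
grip_width: 0.0396
```

```bash
python3 wp.py pics/w12.png; python3 plan.py .5725 .2379 .03 11.2 .1|head -1
```

```text
t 22.4 P [0.572 0.237 0.05 ] yaw 10.9 w 0.0401 F [-1.1  0.3 -5.1] q [12. 39. 76. -0. 65.  1.]
```

View pics/w12.png

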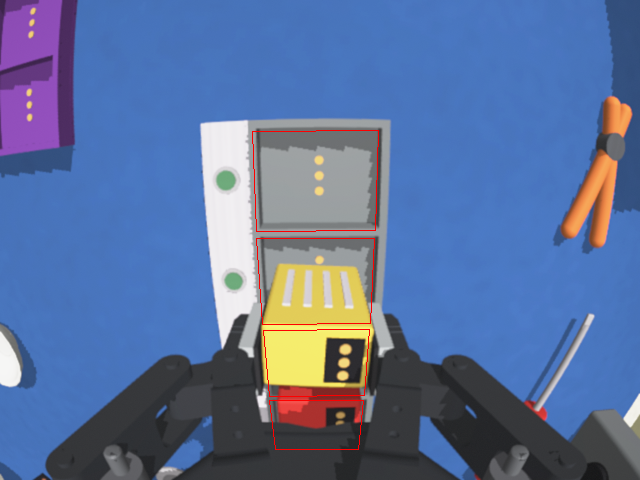

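Yellow is over the second bay from the left, with red behind it at (315,408). Lowering.

>>> drive_tool(
  targets=[
    [[0.08, 0.01, 0.02, 0, 0, 0, -0.4], [0.12, 0, 0, 0, 0, 0, -0.4], [0.12, 0, 0, 0, 0, 0, -0.4], [0.04, 0, 0, 0, 0, 0, -0.4], [0, 0, 0, 0, 0, 0, -0.4]],
  ],
)

```text
time_s: 22.9
position: [0.5742, 0.2392, 0.0353]
tool_rot: [[-0.0, -0.191, 0.982], [-0.0, 0.982, 0.191], [-1.0, -0.0, -0.0]]
ft_force: [1.4, 0.1, -1.0]
grip_width: 0.0398
```

>>> drive_tool(
  targets=[
    [[0.02, 0, 0, 0, 0, 0, -0.4], [0, 0, 0, 0, 0, 0, -0.4]],
  ],
)

```text
time_s: 23.1
position: [0.5743, 0.2392, 0.0345]
tool_rot: [[0.0, -0.191, 0.982], [0.0, 0.982, 0.191], [-1.0, 0.0, 0.0]]
ft_force: [-0.7, -1.2, -1.9]
grip_width: 0.0394
```

>>> drive_tool(
  targets=[
    [[0.03, 0, 0, 0, 0, 0, -0.4], [0.02, 0, 0, 0, 0, 0, -0.4], [0, 0, 0, 0, 0, 0, -0.4]],
  ],
)

```text
time_s: 23.4
position: [0.5742, 0.2392, 0.0317]
tool_rot: [[-0.0, -0.191, 0.982], [-0.0, 0.982, 0.191], [-1.0, 0.0, -0.0]]
ft_force: [-0.4, 0.1, -1.7]
grip_width: 0.0396
```

>>> drive_tool(
  targets=[
    [[0.02, 0, 0, 0, 0, 0, -0.4], [0, 0, 0, 0, 0, 0, -0.4]],
  ],
)

```text
time_s: 23.6
position: [0.5743, 0.2392, 0.0316]
tool_rot: [[0.001, -0.191, 0.982], [0.0, 0.982, 0.191], [-1.0, -0.0, 0.001]]
ft_force: [-3.0, -1.3, 4.5]
grip_width: 0.0394
```

Contact. Releasing and rising.

>>> drive_tool(
  targets=[
    [[0, 0, 0, 0, 0, 0, 0.1], [0, 0, 0, 0, 0, 0, 0.5], [0, 0, 0, 0, 0, 0, 1], [0, 0, 0, 0, 0, 0, 1], [0, 0, 0, 0, 0, 0, 1]],
  ],
)

```text
time_s: 24.1
position: [0.5743, 0.2392, 0.0308]
tool_rot: [[-0.0, -0.191, 0.982], [0.0, 0.982, 0.191], [-1.0, 0.0, -0.0]]
ft_force: [0.0, 0.9, -0.9]
grip_width: 0.0852
```

>>> drive_tool(
  targets=[
    [[-0.2, 0, 0, 0, 0, 0, 1], [-0.5, 0, 0, 0, 0, 0, 1], [-0.7, 0, 0, 0, 0, 0, 1], [-0.6, 0, 0, 0, 0, 0, 1], [-0.3, 0, 0, 0, 0, 0, 1]],
  ],
)

```text
time_s: 24.6
position: [0.5751, 0.2394, 0.1497]
tool_rot: [[0.005, -0.191, 0.982], [0.001, 0.982, 0.191], [-1.0, 0.0, 0.005]]
ft_force: [0.2, 0.2, -0.5]
grip_width: 0.0854
```

```bash
python3 wp.py pics/w13.png; python3 plan.py .4818 -.2605 .13 -7.4 .9
```

```text
t 24.65 P [0.5756 0.2395 0.1512] yaw 11.0 w 0.0856 F [1.2 0.4 2.8] q [12. 33. 70.  0. 77.  1.]
[0.02, -0.39, -0.16, 0.013, 0.0, -0.0]
[0.03, -0.8, -0.3, 0.027, 0.001, -0.0]
[0.03, -0.8, -0.28, 0.027, 0.001, -0.0]
[0.04, -0.8, -0.26, 0.027, 0.001, -0.0]
[0.03, -0.82, -0.24, 0.027, 0.001, -0.0]
[0.03, -0.82, -0.21, 0.027, 0.001, -0.0]
[0.04, -0.82, -0.2, 0.027, 0.001, -0.0]
[0.03, -0.83, -0.17, 0.027, 0.001, -0.0]
[0.04, -0.84, -0.14, 0.027, 0.001, -0.0]
[0.03, -0.84, -0.13, 0.027, 0.001, -0.0]
[0.04, -0.84, -0.1, 0.027, 0.001, -0.0]
[0.03, -0.84, -0.08, 0.027, 0.001, -0.0]
[0.02, -0.43, -0.03, 0.013, 0.0, -0.0]
end [ 0.4818 -0.2607  0.1299]
```

View pics/w13.png

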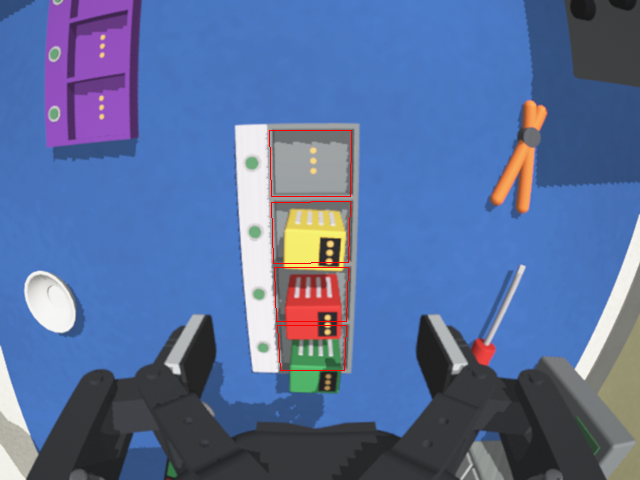

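Yellow, red and green stand in order, with yellow at (315,240). Last is white.

>>> drive_tool(
  targets=[
    [[0.02, -0.39, -0.16, 0.013, 0, 0, 1], [0.03, -0.8, -0.3, 0.027, 0, 0, 1], [0.03, -0.8, -0.28, 0.027, 0, 0, 1], [0.04, -0.8, -0.26, 0.027, 0, 0, 1], [0.03, -0.82, -0.24, 0.027, 0, 0, 1]],
  ],
)

```text
time_s: 25.15
position: [0.5381, 0.0501, 0.1382]
tool_rot: [[-0.0, -0.07, 0.998], [0.0, 0.998, 0.07], [-1.0, 0.0, -0.0]]
ft_force: [0.6, -1.0, 0.4]
grip_width: 0.0854
```

>>> drive_tool(
  targets=[
    [[0.03, -0.82, -0.21, 0.027, 0, 0, 1], [0.04, -0.82, -0.2, 0.027, 0, 0, 1], [0.03, -0.83, -0.17, 0.027, 0, 0, 1], [0.04, -0.84, -0.14, 0.027, 0, 0, 1], [0.03, -0.84, -0.13, 0.027, 0, 0, 1]],
  ],
)

```text
time_s: 25.65
position: [0.4991, -0.1584, 0.1297]
tool_rot: [[-0.0, 0.065, 0.998], [0.0, 0.998, -0.065], [-1.0, 0.0, -0.0]]
ft_force: [0.7, -0.4, -0.1]
grip_width: 0.0855
```

>>> drive_tool(
  targets=[
    [[0.04, -0.84, -0.1, 0.027, 0, 0, 1], [0.03, -0.84, -0.08, 0.027, 0, 0, 1], [0.02, -0.43, -0.03, 0.013, 0, 0, 1], [0, 0, 0, 0, 0, 0, 1], [0, 0, 0, 0, 0, 0, 1]],
  ],
)

```text
time_s: 26.15
position: [0.4801, -0.2607, 0.1251]
tool_rot: [[-0.0, 0.131, 0.991], [0.001, 0.991, -0.131], [-1.0, 0.001, -0.0]]
ft_force: [-0.5, 0.4, 0.8]
grip_width: 0.0855
```

```bash
python3 plan.py .4818 -.2605 .030 -7.4 .6; python3 - <<'E'
from h import *
p=get_image("wrist");cv2.imwrite("pics/w14.png",p["image"][:,:,::-1])
E
```

```text
t 26.15 P [ 0.4801 -0.2607  0.1251] yaw -7.5 w 0.0855 F [-0.5  0.4  0.8] q [-41.  27.  84.   0.  68. -33.]
[0.24, 0.0, 0.0, -0.0, -0.0, -0.0]
[0.47, 0.0, 0.01, -0.001, -0.0, -0.0]
[0.48, 0.0, 0.01, -0.001, -0.0, -0.0]
[0.47, 0.01, 0.01, -0.001, -0.0, -0.0]
[0.24, -0.0, 0.0, -0.0, -0.0, -0.0]
end [ 0.4816 -0.2604  0.0301]
```

View pics/w14.png

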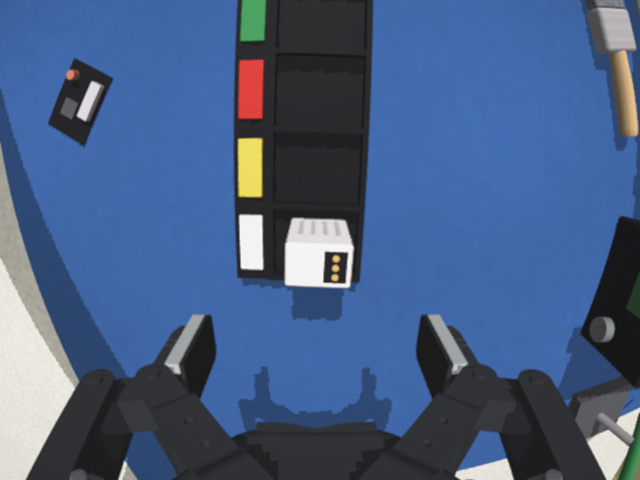

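White's top is at about (320,267), in line with the jaws. Grasping it.

>>> drive_tool(
  targets=[
    [[0.24, 0, 0.02, 0, 0, 0, 1], [0.47, 0, 0.01, 0, 0, 0, 1], [0.47, 0, 0.01, 0, 0, 0, 1], [0.47, 0, 0, 0, 0, 0, 1], [0.25, 0, 0, 0, 0, 0, 1]],
  ],
)

```text
time_s: 26.7
position: [0.4818, -0.2597, 0.0281]
tool_rot: [[-0.002, 0.129, 0.992], [0.002, 0.992, -0.129], [-1.0, 0.002, -0.003]]
ft_force: [0.6, -0.7, 0.7]
grip_width: 0.0855
```

>>> drive_tool(
  targets=[
    [[0, 0, 0, 0, 0, 0, 0.3], [0, 0, 0, 0, 0, 0, 0.1], [0, 0, 0, 0, 0, 0, -0.1], [0, 0, 0, 0, 0, 0, -0.4], [0, 0, 0, 0, 0, 0, -0.4]],
  ],
)

```text
time_s: 27.2
position: [0.4829, -0.2617, 0.0316]
tool_rot: [[0.002, 0.131, 0.991], [-0.002, 0.991, -0.131], [-1.0, -0.001, 0.002]]
ft_force: [-1.1, 0.2, 6.1]
grip_width: 0.0391
```

>>> drive_tool(
  targets=[
    [[0, 0, 0, 0, 0, 0, -0.4], [-0.1, 0, 0, 0, 0, 0, -0.4], [-0.3, 0, 0, 0, 0, 0, -0.4], [-0.5, 0, 0, 0, 0, 0, -0.4], [-0.5, 0, 0, 0, 0, 0, -0.4]],
  ],
)

```text
time_s: 27.7
position: [0.482, -0.2611, 0.1011]
tool_rot: [[-0.001, 0.131, 0.991], [0.001, 0.991, -0.131], [-1.0, 0.001, -0.001]]
ft_force: [0.2, -0.0, -1.5]
grip_width: 0.0391
```

>>> drive_tool(
  targets=[
    [[-0.5, 0, 0, 0, 0, 0, -0.4], [-0.4, 0, 0, 0, 0, 0, -0.4], [-0.2, 0, 0, 0, 0, 0, -0.4], [0, 0, 0, 0, 0, 0, -0.4]],
  ],
)

```text
time_s: 28.1
position: [0.4825, -0.2615, 0.1563]
tool_rot: [[0.002, 0.131, 0.991], [-0.001, 0.991, -0.131], [-1.0, -0.001, 0.002]]
ft_force: [0.1, -0.1, -2.0]
grip_width: 0.0391
```

```bash
python3 plan.py .562 .2908 .15 11.2 .65;python3 - <<'E'
from h import *
p=get_image("wrist");cv2.imwrite("pics/w15.png",p["image"][:,:,::-1])
E
```

```text
t 28.1 P [ 0.4825 -0.2615  0.1563] yaw -7.5 w 0.0391 F [ 0.1 -0.1 -2. ] q [-41.  25.  82.   0.  73. -33.]
[0.0, 0.31, 0.0, -0.009, 0.0, 0.0]
[0.01, 0.62, 0.02, -0.018, 0.0, 0.0]
[0.01, 0.62, 0.02, -0.018, 0.0, 0.0]
[0.0, 0.62, 0.04, -0.018, 0.0, 0.0]
[0.01, 0.62, 0.04, -0.018, 0.0, 0.0]
[0.0, 0.61, 0.06, -0.018, 0.0, 0.0]
[0.01, 0.62, 0.07, -0.018, 0.0, 0.0]
[0.01, 0.61, 0.08, -0.018, 0.0, 0.0]
[0.0, 0.62, 0.09, -0.018, 0.0, 0.0]
[0.01, 0.61, 0.1, -0.018, 0.0, 0.0]
[0.01, 0.61, 0.11, -0.018, 0.0, 0.0]
[0.0, 0.61, 0.13, -0.018, 0.0, 0.0]
[0.01, 0.6, 0.13, -0.018, 0.0, 0.0]
[0.01, 0.6, 0.15, -0.018, 0.0, 0.0]
[0.0, 0.6, 0.15, -0.018, 0.0, 0.0]
[0.01, 0.6, 0.17, -0.018, 0.0, 0.0]
[0.0, 0.6, 0.18, -0.018, 0.0, 0.0]
[0.01, 0.59, 0.19, -0.018, 0.0, 0.0]
[0.0, 0.29, 0.1, -0.009, 0.0, 0.0]
end [0.5622 0.2908 0.1502]
```

View pics/w15.png

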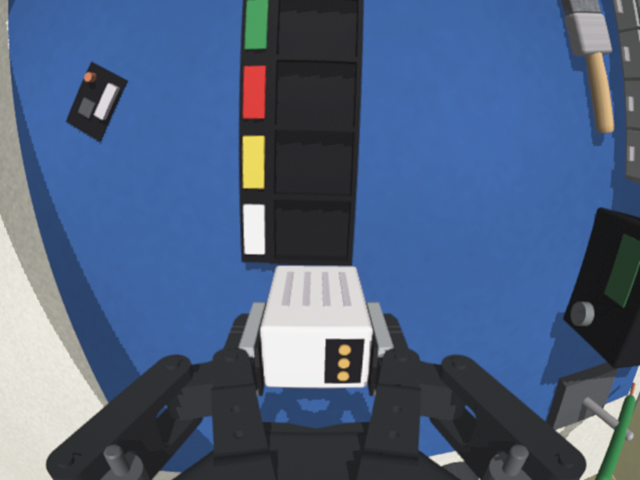

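White is held level. Carrying it to the leftmost bay.

>>> drive_tool(
  targets=[
    [[0, 0.31, 0, -0.009, 0, 0, -0.4], [0, 0.62, 0.02, -0.018, 0, 0, -0.4], [0, 0.62, 0.02, -0.018, 0, 0, -0.4], [0, 0.62, 0.04, -0.018, 0, 0, -0.4], [0, 0.62, 0.04, -0.018, 0, 0, -0.4]],
  ],
)

```text
time_s: 28.65
position: [0.5015, -0.1208, 0.1542]
tool_rot: [[-0.002, 0.049, 0.999], [0.001, 0.999, -0.049], [-1.0, 0.001, -0.002]]
ft_force: [0.7, 0.3, -1.3]
grip_width: 0.0393
```

>>> drive_tool(
  targets=[
    [[0, 0.61, 0.06, -0.018, 0, 0, -0.4], [0, 0.62, 0.07, -0.018, 0, 0, -0.4], [0, 0.61, 0.08, -0.018, 0, 0, -0.4], [0, 0.62, 0.09, -0.018, 0, 0, -0.4], [0, 0.61, 0.1, -0.018, 0, 0, -0.4]],
  ],
)

```text
time_s: 29.15
position: [0.5234, 0.0324, 0.1542]
tool_rot: [[-0.002, -0.041, 0.999], [0.001, 0.999, 0.041], [-1.0, 0.001, -0.002]]
ft_force: [0.2, 0.4, -2.0]
grip_width: 0.0393
```

>>> drive_tool(
  targets=[
    [[0, 0.61, 0.11, -0.018, 0, 0, -0.4], [0, 0.61, 0.13, -0.018, 0, 0, -0.4], [0, 0.6, 0.13, -0.018, 0, 0, -0.4], [0, 0.6, 0.15, -0.018, 0, 0, -0.4], [0, 0.6, 0.15, -0.018, 0, 0, -0.4]],
  ],
)

```text
time_s: 29.65
position: [0.5452, 0.1853, 0.154]
tool_rot: [[-0.003, -0.131, 0.991], [-0.0, 0.991, 0.131], [-1.0, 0.0, -0.003]]
ft_force: [-0.3, -1.0, -2.0]
grip_width: 0.0391
```

>>> drive_tool(
  targets=[
    [[0, 0.6, 0.17, -0.018, 0, 0, -0.4], [0, 0.6, 0.18, -0.018, 0, 0, -0.4], [0, 0.59, 0.19, -0.018, 0, 0, -0.4], [0, 0.29, 0.1, -0.009, 0, 0, -0.4], [0, 0, 0, 0, 0, 0, -0.4]],
  ],
)

```text
time_s: 30.15
position: [0.561, 0.2929, 0.154]
tool_rot: [[-0.002, -0.195, 0.981], [-0.0, 0.981, 0.195], [-1.0, 0.0, -0.002]]
ft_force: [-0.0, -0.5, -1.3]
grip_width: 0.0391
```

>>> drive_tool(
  targets=[
    [[0, 0, 0, 0, 0, 0, -0.4], [0, 0, 0, 0, 0, 0, -0.4]],
  ],
)

```text
time_s: 30.35
position: [0.5618, 0.29, 0.1551]
tool_rot: [[-0.001, -0.191, 0.982], [-0.001, 0.982, 0.191], [-1.0, -0.0, -0.001]]
ft_force: [-0.0, -0.4, -2.3]
grip_width: 0.0394
```

```bash
python3 plan.py .5624 .2908 .045 11.2 .6
```

```text
t 30.35 P [0.5618 0.29   0.1551] yaw 11.0 w 0.0394 F [-0.  -0.4 -2.3] q [17. 33. 67. -0. 79.  6.]
[0.28, 0.0, 0.0, -0.0, -0.0, 0.0]
[0.55, 0.01, 0.01, -0.001, -0.0, 0.0]
[0.55, -0.0, 0.0, -0.001, -0.0, 0.0]
[0.55, 0.0, 0.01, -0.001, -0.0, 0.0]
[0.27, 0.0, -0.0, -0.0, -0.0, 0.0]
end [0.5626 0.2906 0.0451]
```

>>> drive_tool(
  targets=[
    [[0.27, 0.01, 0.01, 0, 0, 0, -0.4], [0.5, 0, 0, 0, 0, 0, -0.4], [0.5, 0, 0, 0, 0, 0, -0.4], [0.5, 0, 0, 0, 0, 0, -0.4], [0.27, 0, 0, 0, 0, 0, -0.4]],
  ],
)

```text
time_s: 30.85
position: [0.5613, 0.2906, 0.0505]
tool_rot: [[-0.004, -0.191, 0.982], [-0.001, 0.982, 0.191], [-1.0, -0.0, -0.004]]
ft_force: [0.1, 0.1, -2.3]
grip_width: 0.0392
```

```bash
python3 wp.py pics/w16.png; python3 plan.py .5625 .2908 .03 11.2 .1|head -1
```

```text
t 30.9 P [0.5608 0.2905 0.0492] yaw 11.0 w 0.0394 F [-0.6 -0.7 -4.1] q [17. 40. 74. -0. 66.  6.]
```

View pics/w16.png

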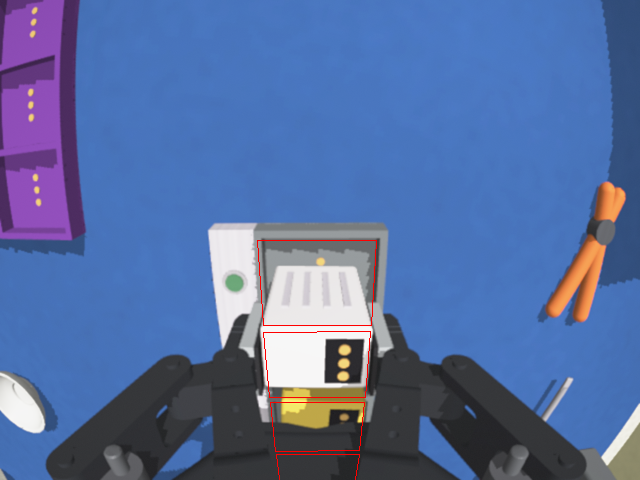

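White is inside the leftmost bay's outline. Lowering.

>>> drive_tool(
  targets=[
    [[0.08, 0, 0.03, 0, 0, 0, -0.4], [0.12, 0, 0, 0, 0, 0, -0.4], [0.12, 0, 0, 0, 0, 0, -0.4], [0.04, 0, 0, 0, 0, 0, -0.4], [0, 0, 0, 0, 0, 0, -0.4]],
  ],
)

```text
time_s: 31.4
position: [0.5638, 0.2919, 0.0353]
tool_rot: [[-0.0, -0.192, 0.981], [-0.0, 0.981, 0.192], [-1.0, -0.0, -0.0]]
ft_force: [-0.7, -0.4, -2.0]
grip_width: 0.0395
```

>>> drive_tool(
  targets=[
    [[0.03, 0, 0, 0, 0, 0, -0.4], [0.02, 0, 0, 0, 0, 0, -0.4], [0, 0, 0, 0, 0, 0, -0.4]],
  ],
)

```text
time_s: 31.7
position: [0.5638, 0.2919, 0.0328]
tool_rot: [[0.0, -0.192, 0.981], [0.0, 0.981, 0.192], [-1.0, 0.0, 0.0]]
ft_force: [0.2, 0.1, -2.4]
grip_width: 0.0393
```

>>> drive_tool(
  targets=[
    [[0.01, 0, 0, 0, 0, 0, -0.4], [0, 0, 0, 0, 0, 0, -0.4]],
  ],
)

```text
time_s: 31.9
position: [0.5638, 0.2919, 0.0323]
tool_rot: [[-0.0, -0.192, 0.981], [-0.0, 0.981, 0.192], [-1.0, 0.0, -0.0]]
ft_force: [1.0, 0.1, -1.9]
grip_width: 0.0392
```

>>> drive_tool(
  targets=[
    [[0.02, 0, 0, 0, 0, 0, -0.4], [0, 0, 0, 0, 0, 0, -0.4]],
  ],
)

```text
time_s: 32.1
position: [0.5639, 0.2919, 0.0316]
tool_rot: [[0.0, -0.192, 0.981], [0.0, 0.981, 0.192], [-1.0, 0.0, 0.0]]
ft_force: [-1.2, 0.4, 1.0]
grip_width: 0.0392
```

>>> drive_tool(
  targets=[
    [[0.01, 0, 0, 0, 0, 0, -0.4], [0, 0, 0, 0, 0, 0, -0.4]],
  ],
)

```text
time_s: 32.3
position: [0.5639, 0.2919, 0.0316]
tool_rot: [[0.001, -0.192, 0.981], [0.0, 0.981, 0.192], [-1.0, 0.0, 0.001]]
ft_force: [-2.3, 0.3, 5.1]
grip_width: 0.0391
```

Contact. Releasing and rising clear, then a last look.

>>> drive_tool(
  targets=[
    [[0, 0, 0, 0, 0, 0, 0.1], [0, 0, 0, 0, 0, 0, 0.5], [0, 0, 0, 0, 0, 0, 1], [0, 0, 0, 0, 0, 0, 1], [0, 0, 0, 0, 0, 0, 1]],
  ],
)

```text
time_s: 32.8
position: [0.5638, 0.2919, 0.0308]
tool_rot: [[-0.0, -0.192, 0.981], [-0.0, 0.981, 0.192], [-1.0, 0.0, -0.0]]
ft_force: [-0.2, -0.7, 1.0]
grip_width: 0.0857
```

>>> drive_tool(
  targets=[
    [[-0.2, 0, 0, 0, 0, 0, 1], [-0.5, 0, 0, 0, 0, 0, 1], [-0.7, 0, 0, 0, 0, 0, 1], [-0.7, 0, 0, 0, 0, 0, 1], [-0.6, 0, 0, 0, 0, 0, 1]],
  ],
)

```text
time_s: 33.3
position: [0.5639, 0.2919, 0.1687]
tool_rot: [[0.002, -0.192, 0.981], [0.001, 0.981, 0.192], [-1.0, 0.0, 0.002]]
ft_force: [1.6, 0.7, -0.5]
grip_width: 0.0853
```

>>> drive_tool(
  targets=[
    [[-0.3, -0.4, -0.3, 0, 0, 0, 1], [0, -0.8, -0.5, 0, 0, 0, 1], [0, -0.8, -0.5, 0, 0, 0, 1], [0, -0.8, -0.5, 0, 0, 0, 1], [0, -0.8, -0.5, 0, 0, 0, 1]],
  ],
)

```text
time_s: 33.8
position: [0.4845, 0.0918, 0.1817]
tool_rot: [[0.001, -0.192, 0.981], [-0.0, 0.981, 0.192], [-1.0, -0.0, 0.001]]
ft_force: [1.1, -1.6, -0.2]
grip_width: 0.0853
```

>>> drive_tool(
  targets=[
    [[0, -0.8, -0.5, 0, 0, 0, 1], [0, -0.8, -0.5, 0, 0, 0, 1], [0, -0.4, -0.2, 0, 0, 0, 1], [0, 0, 0, 0, 0, 0, 1], [0, 0, 0, 0, 0, 0, 1]],
  ],
)

```text
time_s: 34.3
position: [0.4459, -0.0165, 0.1814]
tool_rot: [[0.001, -0.191, 0.982], [-0.0, 0.982, 0.191], [-1.0, -0.0, 0.001]]
ft_force: [0.1, 1.0, 0.9]
grip_width: 0.0854
```

```bash
python3 - <<'E'
from h import *
s=observe();print(s["time_s"],s["position"],s["ft_force"])
a=get_image("top")["image"][:,:,::-1];b=get_image("scene")["image"][:,:,::-1]
A=cv2.resize(a[145:245,160:320],None,fx=5,fy=5);B=cv2.resize(b[215:325,320:480],(800,550))[:300+200]
cv2.imwrite("pics/f1.png",A);cv2.imwrite("pics/f2.png",B)
E
```

```text
34.3 [ 0.44590697 -0.01654111  0.18144495] [0.12283794 1.01912758 0.94896532]
```

View pics/f1.png

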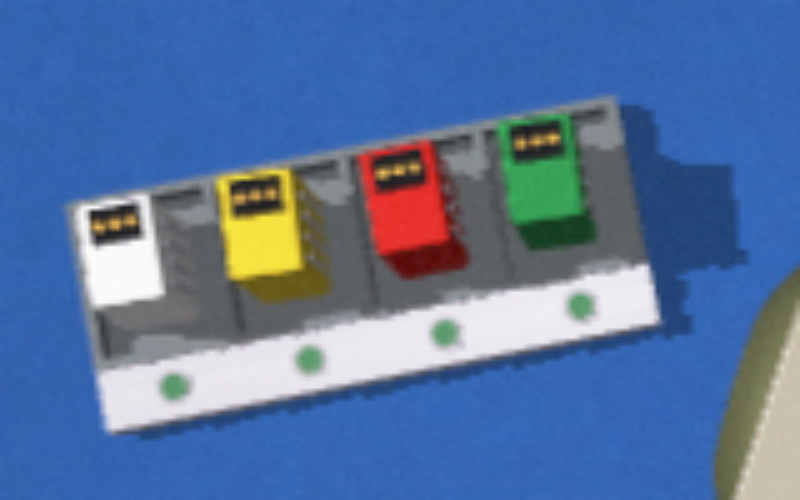

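View pics/f2.png

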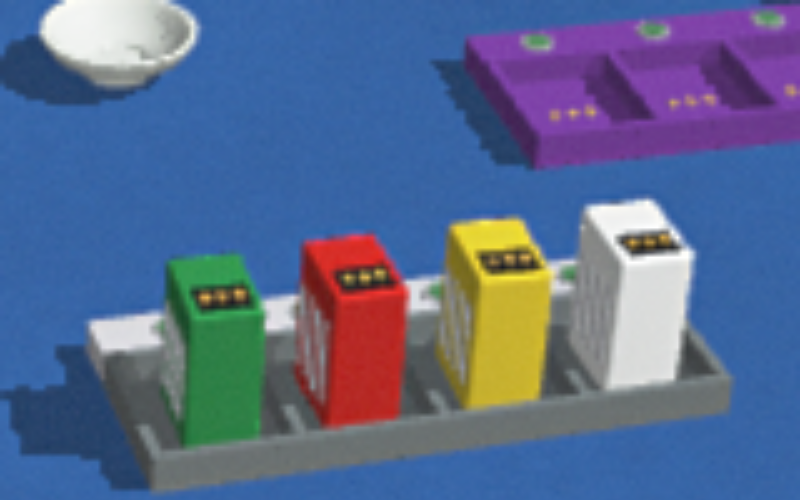

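Both views show all four modules upright in their own bays, reading white, yellow, red, green from the robot's left. The TCP height at contact (0.031–0.032 m) matches that at pick-up, so each one rests on its floor. Handing in.

```bash
python3 -c "
from rig import close_job
print(close_job())"
```

```text
the job is handed in; nothing more can be done
None
```

All four modules are in the grey test rack in reverse order: white, yellow, red, green from the robot's left. The intake order was green, red, yellow, white. I handed the job in after about 34 s of the 96 s allowed.

- **Placing:** I lowered each module slowly to light floor contact before release. Forces read 2–5 N at set-down and reached at most about 7 N while gripping.
- **Last check:** the final top and scene pictures show every module upright inside its own bay, with the gripper well clear. Contact heights on placing matched those at pick-up.
- **Disagreements:** the trained networks also reported the purple rack, and once something at the intake rack, as `test_rack`. I ruled those out by colour in the pictures. The scene camera put the module tops about 1–2 px (roughly 3–4 mm) from the top-camera fit. The wrist view agreed with the top fit, so I used that.

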